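# Pack chromatography columns into their case

## Robot

A 6-joint arm with a two-finger parallel gripper is mounted at the origin on the work surface. World frame = base frame: x ahead of the robot, y to its left, z up, the work surface at z = 0. Lengths are in m, angles in rad, forces in N, time in s.
With the tool pointing down it reaches from about 0.25 to 0.725 m from the base axis. Payload 4 kg.
Tool frame: the origin (TCP) lies at the very end of the fingers, on their centre line; the grasp point (between the pads) lies bot.grasp_offset behind it (bot.grasp_offset is the distance from the TCP to the grasp point, in m); z points along the fingers, y is the direction in which the jaws open and shut (so a half turn about z gives the same grasp; the last joint's range is limited). The gripper opens to 85 mm and grips with 20 to 120 N. Pads are 22 mm wide; open, the fingers measure 114 mm over their backs; the gripper's body (76 mm by 85 mm) begins 54 mm behind the grasp point. The pads swing forward as they close: fully open they stand 13 mm farther back than shut.
Start: joints at [-1.253, 0.241, 0.005, 1.335, 0, 1.571], TCP at [0.156, -0.475, 0.205] pointing down, gripper open.
Joint ranges: [-2.72, 2.72], [-1.05, 1.87], [-1.09, 1.28], [-1.99, 2.15], [-1.42, 1.44], [-3.14, 3.14]. Speed limits (rad/s): [2.79, 2.79, 3.14, 3.14, 3.14, 3.14].

## Interface

Orientations are given as a unit quaternion [x, y, z, w].
In Python, from workcell import bot gives the robot as it stands. The module is installed in compiled form; this text tells all that it offers.
- The arm moves only by the shell command python3 -m jog 'ROWS' [OPENING]. ROWS is JSON, a list that holds one entry, the list of rows, each a list of 6 numbers: the shift along the tool's x, y, z in m, then the turn, a rotation vector about the tool's x, y, z in degrees. In form: [[[dx, dy, dz, wx, wy, wz], ...]]. A call has 1 to 12 rows; each row shifts and turns the pose as measured when the row begins, along the tool's axes as they then stand; what a row does not reach is not made up. A row lasts 1/8 s, in which the tool goes at most 62.5 mm and 10.7 degrees, less where a joint would pass 70% of its speed; a pose out of reach is approached as far as the arm can. A call is refused whole if a number of a shift passes 0.0625 or a number of a turn 10.7, either way. A call with a gripper value outside its range is refused whole. OPENING is the finger opening in m, from 0 to 0.0854, set as the call begins (- or left out, the last holds). The fingers move at their own pace and stop on an object; the grip force is fixed at half the most. Time passes only in rows, so rows that do not move let the fingers close. It gives the time, the measured TCP pose, the force and the opening at its end, in the units of the state.
- bot.get_obs(): the state, without advancing time (a new reading comes with each control period).
- bot.camera(name): name is "scene" or "top"; returns a dict with "pixels" (480x640x3 uint8, red, green, blue), "fx", "fy", "cx", "cy" (pixels), "k1" (the pictures are not rectified: a ray, as slopes to the right and down, at radius r is drawn at 1 + k1 r^2 times it, then the intrinsics apply), "rvec" (rotation vector, rad) and "tvec" (3), from world to camera coordinates, as OpenCV has them. Camera axes: x right, y down, z forward; pixel columns grow to the right and rows downward; lengths in m; the calibration is good to about 2 mm. A picture is of the moment at which its call begins. There is no depth.
- bot.job_done(): hands the job in, once; it reports no verdict.
The state is a dict: "clock": time; "joint_pos": joint angles; "joint_vel": joint speeds; "tau": joint torques, N m; "eef_pos": TCP position; "tool_rot": TCP orientation; "ft_force": force on the tool from outside, world axes, zero at the start; "ft_torque": the same for the moment, N m; "grip_width": finger opening in m.
Only numpy, scipy, OpenCV 4.12 (cv2) and the standard library are available. Lean on these libraries where they do the work, as an engineer would, in place of code of your own. Each camera call takes 0.05 s, during which the arm holds its last target. There are 200 camera calls.

## Task

Put the loose chromatography columns away in their blue case: lift the clear lid by its handle until the folding stay locks straight and holds it up by itself. Then set the thick columns down, each in a V-cradle of its own on the case floor, and fit a blue spacer frame over them, down on its ledges, so that they cannot roll; lay the slim columns in the V-notches of that spacer, and lock them in with the second spacer frame, stacked square on the first. Set the columns down without banging them, leave the lid standing open, and leave the other things on the bench where they are.

Things in the scene. Friction and masses are not known exactly. Their poses are not given: they have to be found in the camera images.
- case: Light-blue open case, fixed on the bench. Origin on the bench under the centre of the cradles; x points from the handle side to the hinge side, y left, z up. Outside x -77 to +120, y -124 to +124; inside x -72 to +114, y -118 to +118, floor z 6. Front and side walls 95 high, rear wall 114. The clear lid is hinged at x = 120, z = 117 on a line along y, rising to +x
- cradle0 (a point): Seat of a thick column in the right-hand V: its axis' mid-point lies here, along the case's x (case y = -62, z = 36). Two black rails, 10 thick, cross the case at x = -31 and +31 with 45-degree V-pads at y = -62, 0 and +62, lips at z = 32; the space between the rails is free for fingers
- cradle1 (a point): The same for the middle V (case y = 0)
- cradle2 (a point): The same for the left-hand V (case y = +62)
- seat_low (a point): Where a spacer's origin lies, axes as the case's, when it sits over the thick columns on the two black ledges along the side walls (ledge tops at case z = 38, y = +-103 to 118). Walls and black ribs (x = +-44 to 51 at the side walls) guide it with 5 mm of play each way. The second spacer, stacked on the first, has its origin 35 mm above this point
- upper0 (a point): Seat of a slim column in the right-hand V-notches of the lower spacer: its axis' mid-point lies here, along the case's x (case y = -52, z = 76). Only there once that spacer is in
- upper1 (a point): The same for the left-hand V-notches (case y = +52)
- lid (a joint): Angle of the clear lid (0.45 kg), rad: 0 shut, grows as it is raised; the stay stops it at about 1.45. Let go before the stay has locked (below about 1.35), it falls shut; locked, it stays up at about 1.42
- lid_handle (a point): Centre of the lid's handle: a round steel bar 10 thick, 110 long between its legs, parallel to the case's y, 35 out from the lid's front face (bar centre to face). Lid shut: case x = -112, z = 106. It goes round on a 232 mm circle about the hinge and is the lid's topmost part when up
- stay (a joint): Elbow angle of the two-link folding stay outside the case's left wall (out to case y = 134), rad: 0 folded, 2.84 straight, about 3.08 locked on its stop past straight. A weak spring snaps it past straight when the lid is raised all the way (about 1.45 rad); the lid's weight then keeps it locked
- thick0: Thick steel column, white band, hexagonal end nuts: tube 26 in diameter, nuts 32 across flats and 15 long at each end, 124 long in all, about 0.42 kg. Origin: mid-length on its axis; its x runs along the axis. Starts lying on the bench, origin 16 above it. May be absent
- thick1: Thick steel column, white band, hexagonal end nuts: tube 26 in diameter, nuts 32 across flats and 15 long at each end, 124 long in all, about 0.42 kg. Origin: mid-length on its axis; its x runs along the axis. Starts lying on the bench, origin 16 above it. May be absent
- thick2: Thick steel column, white band, hexagonal end nuts: tube 26 in diameter, nuts 32 across flats and 15 long at each end, 124 long in all, about 0.42 kg. Origin: mid-length on its axis; its x runs along the axis. Starts lying on the bench, origin 16 above it. May be absent
- slim0: Slim steel column, yellow band, hexagonal end nuts: tube 16 in diameter, nuts 22 across flats and 13 long at each end, 124 long in all, about 0.20 kg. Origin: mid-length on its axis; its x runs along the axis. Starts lying on the bench, origin 11 above it. May be absent
- slim1: Slim steel column, yellow band, hexagonal end nuts: tube 16 in diameter, nuts 22 across flats and 13 long at each end, 124 long in all, about 0.20 kg. Origin: mid-length on its axis; its x runs along the axis. Starts lying on the bench, origin 11 above it. May be absent
- spacer0: Blue spacer frame, 78 (x) by 226 (y), 0.22 kg; both are alike, either may go below. Origin: centre of its underside, z up. Side rails 35 high; crossbars at x = -31 and +31, 10 thick, z 13 to 25, with teeth down to z 3 at y = +-31 and V-notches on top at y = +-52. Grip: the white spine along x over its middle, 72 long, 12 wide in y, z 18 to 42. Starts right way up on the bench
- spacer1: Blue spacer frame, 78 (x) by 226 (y), 0.22 kg; both are alike, either may go below. Origin: centre of its underside, z up. Side rails 35 high; crossbars at x = -31 and +31, 10 thick, z 13 to 25, with teeth down to z 3 at y = +-31 and V-notches on top at y = +-52. Grip: the white spine along x over its middle, 72 long, 12 wide in y, z 18 to 42. Starts right way up on the bench
- wash_bottle: Bystander: wash bottle with yellow cap, 68 across, 190 high
- vial0: Bystander: amber vial, 24 across, 46 high
- vial1: Bystander: amber vial, 24 across, 46 high
- jar: Bystander: white jar, 52 across, 60 high
- beaker: Bystander: glass beaker, 66 across, 85 high
- spanner: Bystander: spanner 150 long, lying flat
- marker: Bystander: blue marker pen 130 long, 14 thick, lying
Mind the look-alikes: they are no part of the job. Leave any green look-alike of the thick0 alone.

How it is judged:
By the outcome, as a careful person would: the job done as asked, in the order asked, and still so for the second after the job is handed in, with the robot touching nothing.
Of thick0, thick1, thick2 only 2 to 3 are there at a start; the rules pass over those that are not, and their reading is None.
Of slim0, slim1 only 1 to 2 are there at a start; the rules pass over those that are not, and their reading is None.
At some moment in a run one of thick0, thick1, thick2, slim0, slim1, spacer0, spacer1 may be knocked a few centimetres aside while the robot is not near it.
It also fails if it takes over 210 s, if anything falls off the work surface, if the arm or the gripper's body presses on something with over 40 N, if the wrist force passes 120 N, or if a joint passes its speed limit or range.

## Working session

There is one attempt and no reset: what is moved stays moved. The work goes in short steps, Python scripts to look and compute and a shell command to move; the robot and the scene stay as the last step left them, time stands still between calls to the robot, and variables do not carry over. Pictures are saved under pics/ and viewed, on a budget of 14 in all, crops included, one or two more only if the job needs it, and the job is handed in when it is done.

```bash
mkdir -p pics; cat > h.py <<'E'
import numpy as np, cv2
from scipy.spatial.transform import Rotation as R
from workcell import bot
def shot(n,f):
    c=bot.camera(n); np.savez('cal_%s.npz'%n,**{k:np.array(v) for k,v in c.items()})
    cv2.imwrite('pics/%s.png'%f,c['pixels'][:,:,::-1]); return c
def ld(n): return np.load('cal_%s.npz'%n)
def ray(c,u,v):
    a=np.array([(u-c['cx'])/c['fx'],(v-c['cy'])/c['fy']]); b=a.copy()
    for _ in range(20): b=a/(1+c['k1']*(b@b))
    Rm=cv2.Rodrigues(np.array(c['rvec'],float))[0]; t=np.array(c['tvec'],float).ravel()
    return -Rm.T@t, Rm.T@np.array([b[0],b[1],1.])
def atz(c,u,v,z):
    o,d=ray(c,u,v); return o+d*(z-o[2])/d[2]
def tri(c1,p1,c2,p2):
    o1,d1=ray(c1,*p1);o2,d2=ray(c2,*p2)
    s=np.linalg.lstsq(np.c_[d1,-d2],o2-o1,rcond=None)[0]
    a,b=o1+s[0]*d1,o2+s[1]*d2; return (a+b)/2,np.linalg.norm(a-b)
def proj(c,P):
    Rm=cv2.Rodrigues(np.array(c['rvec'],float))[0]; q=Rm@np.array(P,float)+np.array(c['tvec'],float).ravel()
    s=q[:2]/q[2]; s=s*(1+c['k1']*(s@s)); return np.array([c['fx']*s[0]+c['cx'],c['fy']*s[1]+c['cy']])
def crop(n,f,x0,y0,x1,y1,k):
    im=cv2.imread('pics/%s.png'%n)[y0:y1,x0:x1]
    cv2.imwrite('pics/%s.png'%f,cv2.resize(im,None,fx=k,fy=k,interpolation=cv2.INTER_CUBIC))
E
python3 - <<'E'
from h import *
for n in('top','scene'):
    c=shot(n,n+'0'); print(n,{k:np.round(v,4) for k,v in c.items() if k!='pixels'}, ray(c,320,240))
o=bot.get_obs(); print(o, bot.grasp_offset)
E
```

```text
top {'fx': np.float64(452.2184), 'fy': np.float64(452.2184), 'cx': np.float64(326.4242), 'cy': np.float64(242.7089), 'k1': np.float64(-0.0703), 'rvec': array([ 2.1505, -2.1774,  0.1347]), 'tvec': array([0.0517, 0.5128, 0.9782])} (array([0.39525963, 0.05286371, 1.03127948]), array([ 0.1233514 ,  0.00665401, -0.99246051]))
scene {'fx': np.float64(515.2423), 'fy': np.float64(515.2423), 'cx': np.float64(320.9304), 'cy': np.float64(237.4971), 'k1': np.float64(0.0173), 'rvec': array([ 2.0835,  0.9143, -0.4686]), 'tvec': array([-0.3919, -0.1082,  1.4807])} (array([ 1.18768918, -0.52685482,  0.81831075]), array([-0.59094411,  0.51781366, -0.6186121 ]))
{'clock': 0.1, 'joint_pos': array([-1.25300300e+00,  2.41329696e-01,  3.85104972e-03,  1.33521355e+00,
       -3.51838381e-05,  1.57080312e+00]), 'joint_vel': array([-0.00118148, -0.00229202,  0.00212361, -0.00059881, -0.0015643 ,
        0.00029426]), 'tau': array([-6.11385294e-04, -3.73137724e+01,  2.53010792e+01,  1.08156298e-02,
       -5.89969818e-05,  1.37089086e-05]), 'eef_pos': array([ 0.15602923, -0.47437349,  0.20410299]), 'tool_rot': array([ 9.87402555e-01,  1.58225458e-01, -1.67363773e-04, -9.33206912e-04]), 'ft_force': array([ 0.33672473, -0.26056267,  0.41576495]), 'ft_torque': array([0.01089758, 0.03527257, 0.01721222]), 'grip_width': 0.08533123973074787} 0.0187
```

View pics/top0.png

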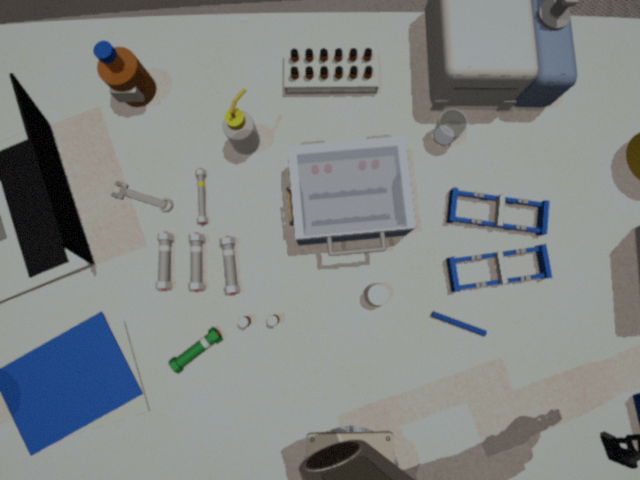

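View pics/scene0.png

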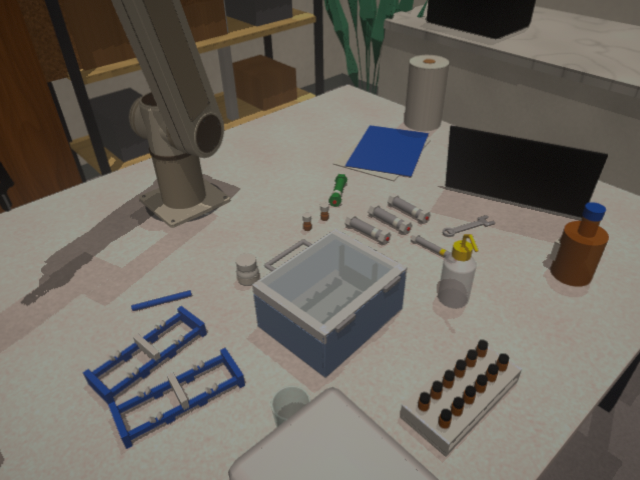

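Top view: three thick white-band columns at about (165,261), (196,262) and (230,265). One slim yellow-band column is at (201,195). The case is at (352,190), with its handle at (357,250), and the spacers are at (498,212) and (499,268). Look-alikes: the green column (195,350), the marker (458,323) and the spanner (142,196). I'll use enlarged crops for measuring and to check the choice.

```bash
python3 - <<'E'
from h import *
crop('top0','c1',145,130,425,310,2.8)
crop('scene0','c2',245,180,465,345,3.6)
crop('top0','a',440,180,560,300,3.3); crop('scene0','b',75,300,255,450,2.2)
a=cv2.imread('pics/a.png');b=cv2.imread('pics/b.png');print(a.shape,b.shape)
b=cv2.copyMakeBorder(b,0,a.shape[0]-b.shape[0],0,0,0);cv2.imwrite('pics/c3.png',np.hstack([a,b]))
E
```

```text
(396, 396, 3) (330, 396, 3)
```

View pics/c1.png

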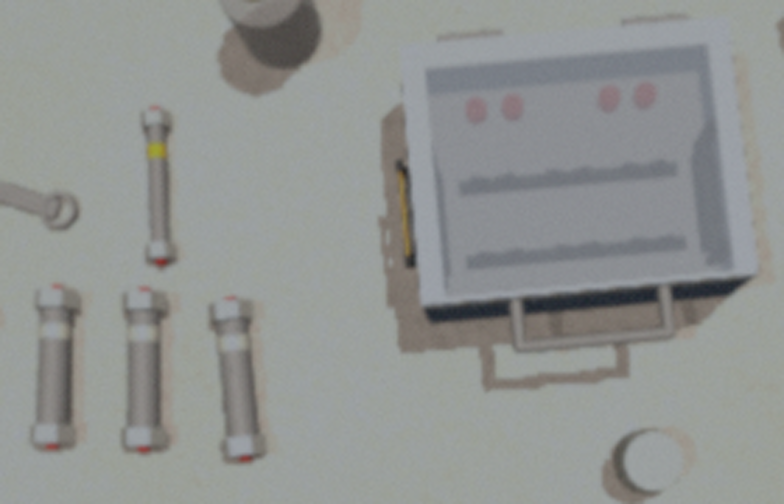

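View pics/c2.png

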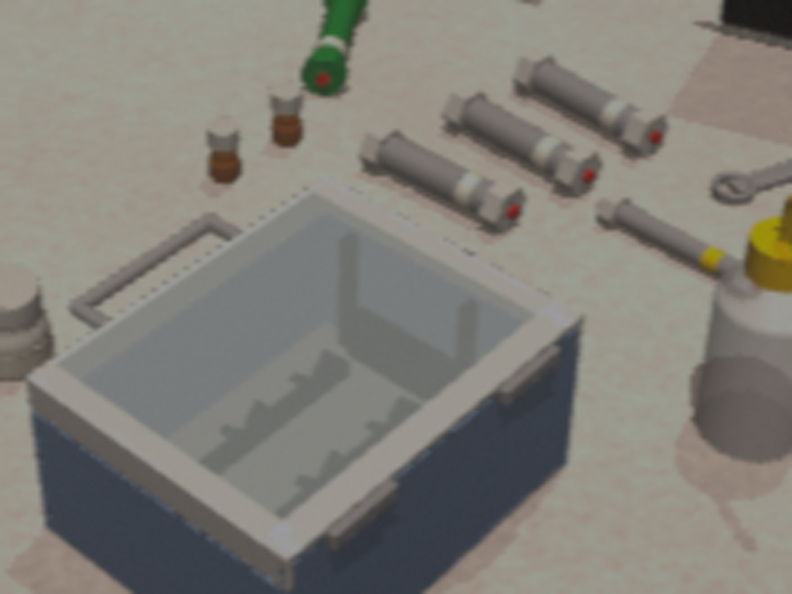

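View pics/c3.png

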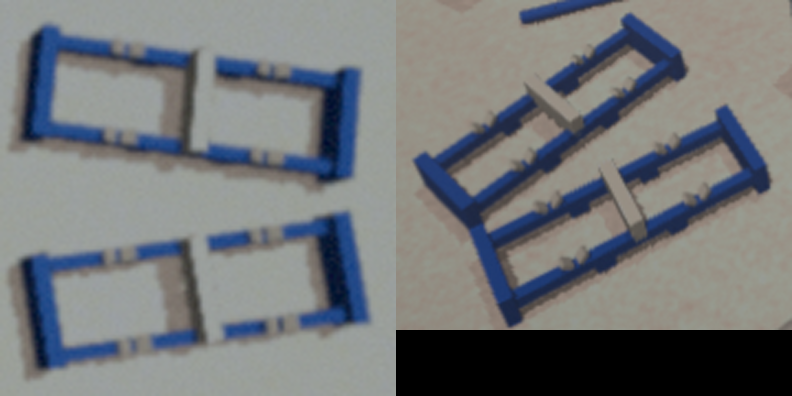

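Measurement: the crops confirm three thick columns with white bands and one slim column with a yellow band. The green column is a look-alike. Next I triangulate.

```bash
python3 - <<'E'
from h import *
T,S=ld('top'),ld('scene')
t=lambda p:(p[0]/2.8+145,p[1]/2.8+130); s=lambda p:(p[0]/3.6+245,p[1]/3.6+180)
t3=lambda p:(p[0]/3.3+440,p[1]/3.3+180); s3=lambda p:((p[0]-396)/2.2+75,p[1]/2.2+300)
def go(n,a,b,f=t,g=s): 
    P,e=tri(T,f(a),S,g(b)); print(n,np.round(P*1000,1),'err',round(e*1000,1)); return P
go('hL',(520,344),(212,220));go('hR',(672,334),(76,307))
go('FL',(420,305),(330,183));go('FR',(755,275),(32,380));go('RL',(403,45),(582,320));go('RR',(725,18),(288,555))
# columns: end-face/top-nut centres in top at axis height; scene: nut centres
for n,a,b,z in [('thA',[(57,300),(53,436)],[(643,128),(527,73)],16),('thB',[(145,302),(145,438)],[(578,167),(457,110)],16),('thC',[(231,308),(243,447)],[(497,204),(374,152)],16),('sl',[(155,117),(160,252)],[(733,268),(609,212)],11)]:
    P=[go(n,a[i],b[i]) for i in (0,1)]
    Q=[atz(T,*t(p),z/1000+.006) for p in a]; print('   atz',np.round(np.mean(Q,0)*1000,1),'yaw',np.degrees(np.arctan2(*(Q[0]-Q[1])[[1,0]])),'len',np.linalg.norm(Q[0]-Q[1]))
for n,a,b in [('spA',[(205,52),(201,150)],[(638,232),(608,165)]),('spB',[(190,242),(212,336)],[(575,125),(533,85)])]:
    P=[go(n,a[i],b[i],t3,s3) for i in (0,1)]
for n,q in [('A',[(60,45),(335,80),(60,132),(335,170)]),('B',[(50,265),(335,225),(60,358),(335,318)])]:
    Q=[atz(T,*t3(p),.025) for p in q]
    for i in(0,2): d=Q[i]-Q[i+1]; print(n,'bar yaw',np.degrees(np.arctan2(-d[0],d[1])))
for q in [((468,263),(685,242)),((462,188),(675,168))]:
    a,b=[atz(T,*t(p),.032) for p in q]; d=a-b; print('rail',a,b,np.degrees(np.arctan2(-d[0],d[1])))
for n,p in [('jar',(650,460))]: print(n,atz(T,*t(p),.06))
for n,p in [('vial',(243,322)),('vial',(272,320)),('bottle',(240,120)),('spanR',(167,205)),('beaker',(450,128))]: print(n,atz(T,*p,.03))
E
```

```text
hL [484.5  38.9 106.1] err 3.9
hR [490.9 -72.6 105.5] err 5.2
FL [513.6 111.8 112.6] err 4.2
FR [ 532.6 -133.7  115. ] err 5.0
RL [709.4 123.4 116.9] err 3.7
RR [ 726.7 -118.5  120.4] err 3.3
thA [533. 413.  17.] err 2.7
thA [421.7 413.4  12.2] err 1.1
   atz [476.6 410.3  22. ] yaw -0.14255116779296773 len 0.10968966667604708
thB [531.  341.2  16.7] err 4.1
thB [419.3 337.8  12.5] err 1.8
   atz [474.3 337.   22. ] yaw 1.1018842656546817 len 0.10937841468917181
thC [523.1 268.2  18.5] err 1.7
thC [411.1 258.8   8.8] err 2.8
   atz [467.5 262.7  22. ] yaw 5.565769359545333 len 0.11201035444748704
sl [680.4 331.2  20.7] err 6.6
sl [572.4 331.    5.4] err 0.4
   atz [627.2 331.4  17. ] yaw 3.46176342590414 len 0.11342511215824419
spA [ 618.3 -356.6   28.8] err 4.8
spA [ 549.  -344.8   37. ] err 7.8
spB [ 485.3 -340.1   27.4] err 1.4
spB [ 421.5 -348.3   33. ] err 4.2
A bar yaw -7.611801920116272
A bar yaw -8.379271045148592
B bar yaw 7.011266898618671
B bar yaw 7.0246208973850175
rail [0.55588119 0.07673117 0.032     ] [ 0.57093615 -0.09740718  0.032     ] 4.9411640700541914
rail [0.61703725 0.0810251  0.032     ] [ 0.63168957 -0.09117179  0.032     ] 4.863612279298401
jar [ 0.39750594 -0.06152925  0.06      ]
vial [0.34066721 0.23039529 0.03      ]
vial [0.34441383 0.16670921 0.03      ]
bottle [0.80244114 0.24211525 0.03      ]
spanR [0.60393236 0.40584224 0.03      ]
beaker [ 0.77867115 -0.24556859  0.03      ]
```

```bash
cat > plan.py <<'E'
"""plan.py x y z yaw pitch [n]: rows from the measured pose to TCP x,y,z (mm), tool-x yaw, pitch fwd (deg). Suggests only."""
import sys,json; from h import *
from scipy.spatial.transform import Slerp
o=bot.get_obs(); a=[float(v) for v in sys.argv[1:]]
p0=np.array(o['eef_pos']); r0=R.from_quat(o['tool_rot']); p1=np.array(a[:3])/1000
yaw,pit=np.radians(a[3]),a[4] if len(a)>4 else 0
r1=R.from_matrix(np.c_[[np.cos(yaw),np.sin(yaw),0],[np.sin(yaw),-np.cos(yaw),0],[0,0,-1]])
r1=R.from_rotvec([0,-np.radians(pit),0])*r1
d=(r0.inv()*r1).magnitude()
n=int(a[5]) if len(a)>5 else int(max(1,np.ceil(np.linalg.norm(p1-p0)/.05),np.ceil(np.degrees(d)/9)))
sl=Slerp([0,1],R.concatenate([r0,r1])); rows=[]
for i in range(n):
    A,B=sl(i/n),sl((i+1)/n)
    rows.append([round(float(v),4) for v in A.inv().apply((p1-p0)/n)]+[round(float(v),1)+0. for v in (A.inv()*B).as_rotvec(degrees=True)])
e=r0.as_matrix()
print('at',np.round(p0*1000,1),'yaw',round(np.degrees(np.arctan2(e[1,0],e[0,0])),1),'z',np.round(e[:,2],3),'J',np.round(o['joint_pos'],2),'F',np.round(o['ft_force'],1),'w',round(o['grip_width']*1000,1),'t',o['clock'])
print(n); print(json.dumps(rows).replace(' ',''))
E
python3 plan.py 488 -16 200 94.3; python3 -m jog '[[[0,0,-0.04,0,0,0]]]' 0.03
```

```text
at [ 156.  -474.4  204.1] yaw 18.2 z [-0.001  0.002 -1.   ] J [-1.25  0.24  0.    1.34 -0.    1.57] F [ 0.3 -0.3  0.4] w 85.3 t 0.1
12
[[0.0382,-0.0276,0.0004,0.0,0.0,-6.3],[0.041,-0.0233,0.0004,0.0,0.0,-6.3],[0.0434,-0.0186,0.0004,0.0,0.0,-6.3],[0.0451,-0.0137,0.0004,0.0,0.0,-6.3],[0.0464,-0.0086,0.0004,0.0,0.0,-6.3],[0.047,-0.0034,0.0004,0.0,0.0,-6.3],[0.0471,0.0018,0.0004,0.0,0.0,-6.3],[0.0466,0.007,0.0004,0.0,0.0,-6.3],[0.0456,0.0121,0.0003,0.0,0.0,-6.3],[0.044,0.017,0.0003,0.0,0.0,-6.3],[0.0418,0.0218,0.0003,0.0,0.0,-6.3],[0.0392,0.0263,0.0003,0.0,0.0,-6.3]]
clock: 0.22
eef_pos: [0.1552, -0.4718, 0.2408]
tool_rot: [0.987, 0.158, -0.001, -0.005]
ft_force: [0.1, -0.2, 0.1]
grip_width: 0.0695
```

```bash
python3 -m jog '[[[0.038,-0.028,0,0,0,-6.3],[0.041,-0.023,0,0,0,-6.3],[0.043,-0.019,0,0,0,-6.3],[0.045,-0.014,0,0,0,-6.3],[0.046,-0.009,0,0,0,-6.3],[0.047,-0.003,0,0,0,-6.3],[0.047,0.002,0,0,0,-6.3],[0.047,0.007,0,0,0,-6.3],[0.046,0.012,0,0,0,-6.3],[0.044,0.017,0,0,0,-6.3],[0.042,0.022,0,0,0,-6.3],[0.039,0.026,0,0,0,-6.3]]]' 0.026; python3 plan.py 488 -16 130 94.3
```

```text
clock: 1.72
eef_pos: [0.4869, 0.0027, 0.2421]
tool_rot: [0.67, 0.742, 0.001, -0.005]
ft_force: [1.2, -0.5, -0.8]
grip_width: 0.0262
at [486.9   2.7 242.1] yaw 95.9 z [-0.006  0.007 -1.   ] J [0.   0.21 0.06 1.43 0.01 1.47] F [ 1.2 -0.5 -0.8] w 26.2 t 1.725
3
[[-0.0065,-0.0001,0.0373,-0.1,-0.2,0.5],[-0.0064,-0.0001,0.0373,-0.1,-0.2,0.5],[-0.0063,-0.0001,0.0373,-0.1,-0.2,0.5]]
```

```bash
python3 -m jog '[[[-0.0065,0,0.038,0,0,0.5],[-0.0065,0,0.038,0,0,0.5],[-0.006,0,0.036,0,0,0.5],[0,0,0,0,0,0]]]'; python3 - <<'E'
from h import *
shot('scene','s1');shot('top','t1');crop('s1','a',230,200,330,300,4); crop('t1','b',300,190,400,290,4)
a=cv2.imread('pics/a.png');b=cv2.imread('pics/b.png');cv2.imwrite('pics/m1.png',np.hstack([a,b]))
E
```

```text
clock: 2.22
eef_pos: [0.4895, -0.0113, 0.1254]
tool_rot: [0.676, 0.736, 0.001, -0.005]
ft_force: [-0.6, -0.0, 0.3]
grip_width: 0.0258
```

View pics/m1.png

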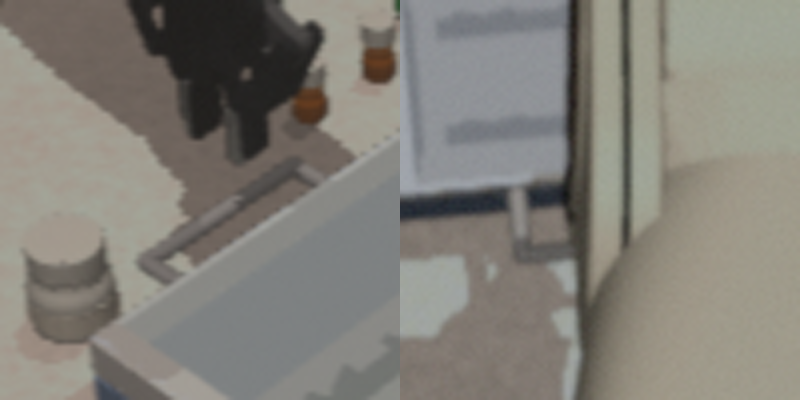

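```bash
python3 - <<'E'
from h import *
S=ld('scene'); f=lambda P:np.round((proj(S,P)-[230,200])*4,0)
e=bot.get_obs()['eef_pos'];print('tcp',f(e)); 
for dx in(-.013,.013): print(f(e+[dx,0,0]))
for x in (.4825,.4875,.4925): print(x,[f([x+.0016*k,-.011-.02*k,.106]) for k in(-2,0,2)])
E
python3 plan.py 488 -16 88 94.3
```

```text
tcp [229. 178.]
[214. 167.]
[245. 189.]
0.4825 [array([272., 168.]), array([220., 202.]), array([166., 238.])]
0.4875 [array([278., 172.]), array([226., 206.]), array([171., 242.])]
0.4925 [array([284., 176.]), array([232., 211.]), array([177., 247.])]
at [492.6 -11.2 128.8] yaw 94.9 z [-0.     0.008 -1.   ] J [-0.03  0.27 -0.15  1.14  0.01  1.46] F [0.4 0.5 0.6] w 25.9 t 2.325
1
[[-0.0047,-0.005,0.0407,0.0,-0.5,0.6]]
```

```bash
python3 -m jog '[[[-0.004,-0.004,0.02,0,-0.5,0.6],[0,0,0.01,0,0,0],[0,0,0,0,0,0]]]'; python3 plan.py 488.5 -16 86 94.3
```

```text
clock: 2.7
eef_pos: [0.4937, -0.0152, 0.1038]
tool_rot: [0.68, 0.733, 0.004, 0.004]
ft_force: [0.1, 0.3, -0.4]
grip_width: 0.0263
at [493.7 -15.2 103.8] yaw 94.3 z [ 0.011 -0.001 -1.   ] J [-0.03  0.29 -0.2   1.07 -0.    1.47] F [ 0.1  0.3 -0.4] w 26.3 t 2.7
1
[[-0.0003,-0.0054,0.0177,0.6,0.1,0.0]]
```

```bash
python3 -m jog '[[[0,-0.006,0.001,0.4,0,0],[0,-0.001,0.017,0,0,0],[0,0,0.0,0,0,0]]]'; python3 plan.py 488.5 -16 86 94.3
```

```text
clock: 3.08
eef_pos: [0.4885, -0.0157, 0.0885]
tool_rot: [0.68, 0.733, 0.003, 0.004]
ft_force: [-0.1, -0.3, 0.5]
grip_width: 0.026
at [488.5 -15.7  88.5] yaw 94.3 z [ 0.009 -0.001 -1.   ] J [-0.03  0.3  -0.24  1.03 -0.    1.46] F [-0.1 -0.3  0.5] w 26.0 t 3.075
1
[[-0.0003,-0.0,0.0025,0.5,0.1,0.0]]
```

Close on the bar.

```bash
python3 -m jog '[[[0,0,0.002,0,0,0],[0,0,0,0,0,0],[0,0,0,0,0,0],[0,0,0,0,0,0]]]' 0; python3 - <<'E'
from h import *
# arc: rows for tool-down following, hinge from the measured bar
o=bot.get_obs(); p=np.array(o['eef_pos']); y=np.radians(4.3); d=np.array([np.cos(y),np.sin(y),0])
v=lambda th:(np.array([-.232*np.cos(th)-.011*np.sin(th), .232*np.sin(th)-.011*np.cos(th)]))
for th in np.arange(0,1.5,.1):
    q=v(th)-v(0); P=p+d*q[0]+[0,0,q[1]]; print(round(th,2),np.round(P*1000,0))
print(o['ft_force'],o['grip_width'])
E
```

```text
clock: 3.58
eef_pos: [0.4901, -0.0157, 0.0887]
tool_rot: [0.68, 0.733, 0.004, 0.005]
ft_force: [-0.3, 1.1, 0.8]
grip_width: 0.0002
0.0 [490. -16.  89.]
0.1 [490. -16. 112.]
0.2 [493. -16. 135.]
0.3 [497. -15. 158.]
0.4 [504. -15. 180.]
0.5 [513. -14. 201.]
0.6 [524. -13. 222.]
0.7 [537. -12. 241.]
0.8 [552. -11. 258.]
0.9 [569. -10. 275.]
1.0 [587.  -8. 289.]
1.1 [607.  -7. 301.]
1.2 [627.  -5. 312.]
1.3 [649.  -4. 320.]
1.4 [671.  -2. 326.]
[-0.25018154  1.1409627   0.82434083] 0.0001934684856446644
```

```bash
python3 - <<'E'
from h import *
shot('scene','s2');crop('s2','m2',240,190,320,260,8)
E
```

```text
(no output)
```

View pics/m2.png

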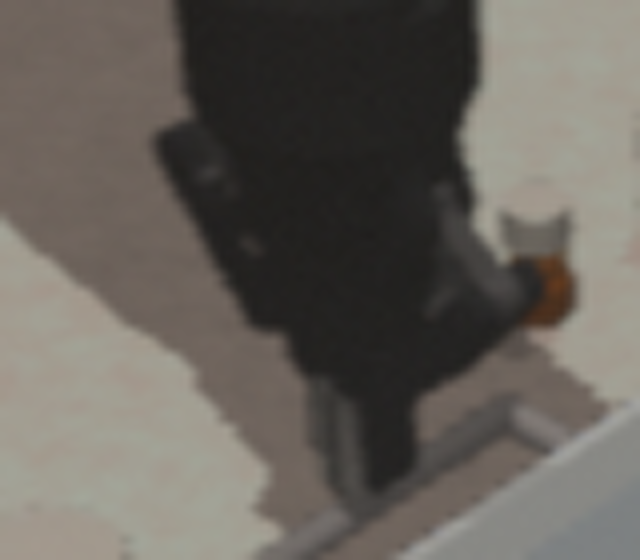

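```bash
python3 - <<'E'
from h import *
S=ld('scene'); f=lambda P:np.round((proj(S,P)-[240,190])*8,0)
e=bot.get_obs()['eef_pos'];print('tcp',e,f(e),f(e+[0,0,.0187]),f(e+[.01,0,0]),f(e+[0,.01,0]),f(e+[0,0,.01]))
print([f([.4875,-.0165,.106]),f([.4845,.039,.106])])
E
```

```text
tcp [ 0.49006636 -0.01570722  0.08869891] [368. 554.] [364. 501.] [391. 571.] [396. 537.] [366. 526.]
[array([356., 502.]), array([504., 410.])]
```

```bash
python3 -m jog '[[[0,0,-0.015,0,0,0],[0,0,0,0,0,0],[0,-0.001,0,0,0,0]]]' 0.03;  python3 -m jog '[[[0,0,0.015,0,0,0],[0,0,0.008,0,0,0],[0,0,0.008,0,0,0],[0,0,0.006,0,0,0],[0,0,0,0,0,0]]]' 0.03; python3 - <<'E'
from h import *
shot('scene','s3');crop('s3','m3',240,190,320,260,8)
E
```

```text
clock: 4.0
eef_pos: [0.4886, -0.0157, 0.1034]
tool_rot: [0.68, 0.733, 0.004, 0.005]
ft_force: [-0.8, -0.6, 0.4]
grip_width: 0.0298
clock: 4.62
eef_pos: [0.4881, -0.0158, 0.0638]
tool_rot: [0.68, 0.733, 0.003, 0.004]
ft_force: [0.2, 0.3, -0.5]
grip_width: 0.0301
```

View pics/m3.png

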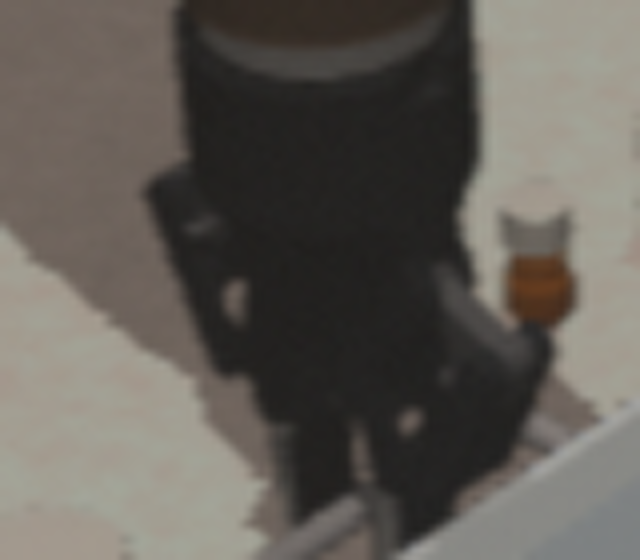

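```bash
python3 -m jog '[[[0,0,0,0,0,0],[0,0,0,0,0,0],[0,0,0,0,0,0],[0,0,0,0,0,0]]]' 0; python3 plan.py 488 -16 100 94.3
```

```text
clock: 5.18
eef_pos: [0.488, -0.0158, 0.0645]
tool_rot: [0.68, 0.733, 0.003, 0.004]
ft_force: [-0.3, -0.1, -0.3]
grip_width: 0.0077
at [488.  -15.8  64.5] yaw 94.3 z [ 0.01  -0.001 -1.   ] J [-0.03  0.32 -0.28  0.96 -0.    1.46] F [-0.3 -0.1 -0.3] w 7.7 t 5.175
1
[[-0.0003,0.0003,-0.0355,0.6,0.1,0.0]]
```

```bash
python3 -m jog '[[[0,0,-0.012,0,0,0],[0,0.001,-0.022,0,0,0],[0,0.004,-0.022,0,0,0],[0,0.005,-0.022,0,0,0],[0,0.007,-0.022,0,0,0],[0,0,0,0,0,0]]]'; python3 plan.py 488 -16 100 94.3|head -1
```

```text
clock: 5.92
eef_pos: [0.5068, -0.0143, 0.1695]
tool_rot: [0.68, 0.733, 0.005, 0.006]
ft_force: [-0.1, -0.5, -3.7]
grip_width: 0.0075
at [506.8 -14.3 169.5] yaw 94.4 z [ 0.015 -0.001 -1.   ] J [-0.03  0.26 -0.06  1.23 -0.    1.47] F [-0.1 -0.5 -3.7] w 7.5 t 5.925
```

```bash
python3 -m jog '[[[0,0.006,-0.011,0,0,0],[0,0.010,-0.018,0,0,0],[0,0.013,-0.019,0,0,0],[0,0.015,-0.017,0,0,0],[0,0.016,-0.016,0,0,0],[0,0.018,-0.014,0,0,0],[0,0,0,0,0,0]]]'; python3 plan.py 605 -7 276 94.3
```

```text
clock: 6.8
eef_pos: [0.5713, -0.009, 0.2591]
tool_rot: [0.68, 0.733, -0.007, -0.005]
ft_force: [1.2, 0.3, -4.4]
grip_width: 0.0073
at [571.3  -9.  259.1] yaw 94.3 z [-0.017 -0.003 -1.   ] J [-0.01  0.39  0.35  1.55 -0.    1.48] F [ 1.2  0.3 -4.4] w 7.3 t 6.8
1
[[-0.0006,0.0334,-0.0175,-1.0,0.1,0.0]]
```

```bash
python3 -m jog '[[[0,0.017,-0.009,-1,0,0],[0,0.018,-0.010,0,0,0],[0,0.019,-0.010,0,0,0],[0,0.020,-0.008,0,0,0],[0,0,0,0,0,0]]]'; python3 plan.py 669 -2 301 94.3
```

```text
clock: 7.42
eef_pos: [0.6339, -0.0039, 0.2973]
tool_rot: [0.68, 0.733, -0.008, -0.006]
ft_force: [-1.6, -0.9, -0.5]
grip_width: 0.0073
at [633.9  -3.9 297.3] yaw 94.3 z [-0.02  -0.002 -1.   ] J [-0.    0.55  0.7   1.74 -0.    1.49] F [-1.6 -0.9 -0.5] w 7.3 t 7.425
1
[[-0.0007,0.035,-0.0044,-1.1,0.1,0.0]]
```

```bash
python3 -m jog '[[[0,0.014,-0.001,-1,0,0],[0,0.014,-0.002,0,0,0],[0,0.010,-0.001,0,0,0],[0,0,0,0,0,0]]]'; python3 plan.py 680 -2 305 94.3
```

```text
clock: 7.92
eef_pos: [0.6683, -0.0011, 0.3069]
tool_rot: [0.68, 0.733, -0.0, 0.0]
ft_force: [-0.8, 0.2, -0.5]
grip_width: 0.0072
at [668.3  -1.1 306.9] yaw 94.3 z [-0.    -0.001 -1.   ] J [-0.    0.63  0.86  1.8  -0.    1.49] F [-0.8  0.2 -0.5] w 7.2 t 7.925
1
[[-0.0017,0.0116,0.0019,0.0,0.1,0.0]]
```

```bash
python3 -m jog '[[[0,0.006,0,0,0,0],[0,0.006,0,0,0,0],[0,0.004,0,0,0,0],[0,0,0,0,0,0]]]'; python3 plan.py 680 -2 305 94.3|head -1;  python3 -m jog '[[[0,0.005,0,0,0,0],[0,0.005,0,0,0,0],[0,0,0,0,0,0]]]'; python3 plan.py 690 -2 305 94.3; python3 - <<'E'
from h import *
shot('scene','s4')
E
```

```text
clock: 8.43
eef_pos: [0.6806, -0.0001, 0.3087]
tool_rot: [0.68, 0.733, -0.002, -0.001]
ft_force: [-5.0, -0.0, 3.7]
grip_width: 0.0074
at [ 6.806e+02 -1.000e-01  3.087e+02] yaw 94.3 z [-0.005 -0.001 -1.   ] J [ 0.    0.68  0.95  1.85 -0.    1.5 ] F [-5.  -0.   3.7] w 7.4 t 8.425
clock: 8.8
eef_pos: [0.6813, -0.0, 0.309]
tool_rot: [0.68, 0.733, -0.009, -0.008]
ft_force: [-8.3, 0.1, 2.1]
grip_width: 0.0073
at [681.3  -0.  309. ] yaw 94.3 z [-0.025 -0.002 -1.   ] J [ 0.    0.71  1.01  1.9  -0.    1.5 ] F [-8.3  0.1  2.1] w 7.3 t 8.8
1
[[-0.0026,0.0086,0.0037,-1.4,0.0,0.0]]
```

View pics/s4.png

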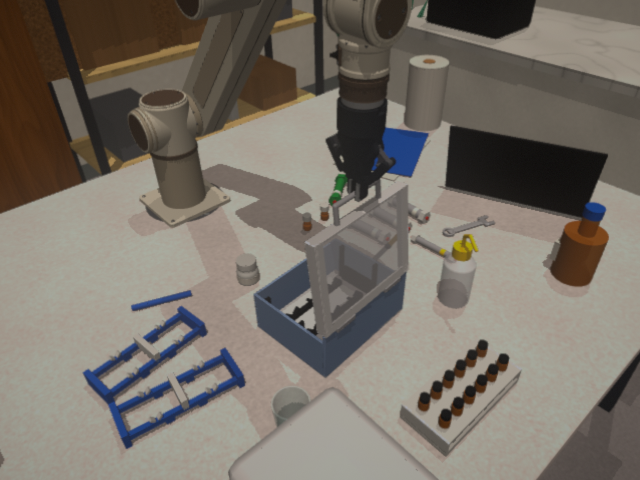

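```bash
python3 -m jog '[[[0,0.008,0,0,0,0],[0,0.008,0,0,0,0],[0,0,0,0,0,0],[0,0,0,0,0,0]]]'; python3 -m jog '[[[0,-0.004,0,0,0,0],[0,-0.004,0,0,0,0],[0,-0.004,0,0,0,0],[0,-0.003,0,0,0,0],[0,0,0,0,0,0]]]'; python3 plan.py 690 -2 305 94.3|head -1
```

```text
clock: 9.35
eef_pos: [0.6794, -0.0001, 0.3089]
tool_rot: [0.68, 0.732, -0.023, -0.022]
ft_force: [-6.5, 0.6, 2.2]
grip_width: 0.0074
clock: 9.98
eef_pos: [0.6728, -0.0007, 0.3076]
tool_rot: [0.68, 0.733, -0.017, -0.016]
ft_force: [3.5, 1.0, 2.4]
grip_width: 0.0074
at [672.8  -0.7 307.6] yaw 94.2 z [-0.046 -0.003 -0.999] J [ 0.    0.71  1.01  1.92 -0.    1.5 ] F [3.5 1.  2.4] w 7.4 t 9.975
```

```bash
python3 -m jog '[[[0,0,0,0,0,0],[0,0,0,0,0,0],[0,0,0,0,0,0]]]' 0.04; python3 -m jog '[[[0,0,-0.02,0,0,0],[0,0,-0.03,0,0,0],[0,-0.02,-0.03,0,0,0],[0,-0.06,0,0,0,0],[0,-0.06,0,0,0,0],[0,-0.06,0,0,0,0],[0,-0.06,0,0,0,0],[0,0,0,0,0,0]]]';python3 plan.py 476 337 200 181;  python3 - <<'E'
from h import *
shot('scene','s5');shot('top','t5')
crop('s5','a',240,170,420,370,2.2);crop('t5','b',280,60,440,260,2.2)
a=cv2.imread('pics/a.png');b=cv2.imread('pics/b.png');cv2.imwrite('pics/m5.png',np.hstack([a,b]));print(a.shape)
E
```

```text
clock: 10.35
eef_pos: [0.6718, -0.0008, 0.3072]
tool_rot: [0.68, 0.732, -0.018, -0.017]
ft_force: [-0.3, 0.3, 0.5]
grip_width: 0.0399
clock: 11.35
eef_pos: [0.4239, -0.0189, 0.3883]
tool_rot: [0.681, 0.732, -0.018, -0.017]
ft_force: [-0.8, -0.5, -0.4]
grip_width: 0.0399
at [423.9 -18.9 388.3] yaw 94.2 z [-0.05  -0.004 -0.999] J [-0.04  0.13  0.34  1.83 -0.01  1.46] F [-0.8 -0.5 -0.4] w 39.9 t 11.35
10
[[0.0351,0.0087,0.0184,-0.2,-0.2,-8.7],[0.0335,0.0139,0.0183,-0.2,-0.2,-8.7],[0.0311,0.0187,0.0183,-0.2,-0.2,-8.7],[0.028,0.0231,0.0182,-0.2,-0.2,-8.7],[0.0242,0.027,0.0182,-0.2,-0.2,-8.7],[0.02,0.0303,0.0183,-0.2,-0.2,-8.7],[0.0152,0.0329,0.0183,-0.2,-0.2,-8.7],[0.0102,0.0347,0.0184,-0.2,-0.2,-8.7],[0.0049,0.0358,0.0185,-0.2,-0.2,-8.7],[-0.0005,0.036,0.0187,-0.2,-0.2,-8.7]]
(440, 396, 3)
```

View pics/m5.png

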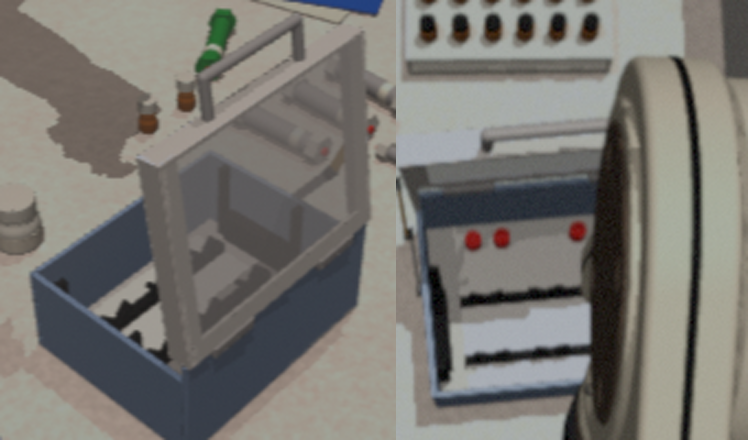

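Lid stands by itself and the red dots and black rails inside the case are clear. Next, the columns, starting with the middle one (B).

```bash
python3 -m jog '[[[0.035,0.009,0.018,0.5,0,-8.7],[0.034,0.014,0.018,0.5,0,-8.7],[0.031,0.019,0.018,0,0,-8.7],[0.028,0.023,0.018,0,0,-8.7],[0.024,0.027,0.018,0,0,-8.7],[0.02,0.03,0.018,0,0,-8.7],[0.015,0.033,0.018,0,0,-8.7],[0.01,0.035,0.018,0,0,-8.7],[0.005,0.036,0.018,0,0,-8.7],[0,0.036,0.019,0,0,-8.7],[0,0,0,0,0,0]]]' 0.055; python3 plan.py 475 338 80 181; python3 - <<'E'
from h import *
shot('scene','s6')
S=ld('scene');print(proj(S,bot.get_obs()['eef_pos']))
# col change check
a=cv2.imread('pics/scene0.png').astype(int);b=cv2.imread('pics/s6.png').astype(int)
print([ (n,np.abs(a[y0:y1,x0:x1]-b[y0:y1,x0:x1]).mean().round(1)) for n,x0,y0,x1,y1 in[('cols',345,195,435,245),('slim',410,233,455,260),('spac',84,308,245,440)]])
E
```

```text
clock: 12.82
eef_pos: [0.4874, 0.3583, 0.1834]
tool_rot: [-0.035, 0.999, -0.005, -0.033]
ft_force: [0.1, 0.2, -0.1]
grip_width: 0.0551
at [487.4 358.3 183.4] yaw -176.0 z [-0.066 -0.013 -0.998] J [0.62 0.52 0.35 1.47 0.03 0.55] F [ 0.1  0.2 -0.1] w 55.1 t 12.825
3
[[0.0023,-0.0062,0.0347,-0.2,-1.3,1.0],[0.003,-0.0064,0.0347,-0.2,-1.3,1.0],[0.0036,-0.0065,0.0346,-0.2,-1.3,1.0]]
[401.25933636 161.43244821]
[('cols', np.float64(16.4)), ('slim', np.float64(6.1)), ('spac', np.float64(6.2))]
```

```bash
python3 -m jog '[[[0.004,-0.007,0.037,0,-1.3,1.0],[0.004,-0.007,0.037,0,-1.3,1.0],[0.004,-0.007,0.036,0,-1.3,1.0],[0,0,0,0,0,0]]]'; python3 plan.py 475 338 10 181;python3 - <<'E'
from h import *
shot('scene','s6')
S=ld('scene'); f=lambda P:np.round((proj(S,P)-[340,150])*6,0)
e=bot.get_obs()['eef_pos'];print(f(e),f(e+[0,0,.02]),f([.475,.338,.016]))
crop('s6','m6',340,150,450,245,6)
E
```

```text
clock: 13.38
eef_pos: [0.4775, 0.3335, 0.0739]
tool_rot: [-0.003, 1.0, -0.004, 0.005]
ft_force: [0.2, 0.2, 0.1]
grip_width: 0.0549
at [477.5 333.5  73.9] yaw -179.6 z [ 0.01  -0.008 -1.   ] J [ 0.62  0.48  0.01  1.09 -0.01  0.61] F [0.2 0.2 0.1] w 54.9 t 13.375
2
[[0.0015,0.0025,0.0319,-0.2,0.3,-0.3],[0.0014,0.0024,0.0319,-0.2,0.3,-0.3]]
[299. 302.] [302. 263.] [286. 409.]
```

View pics/m6.png

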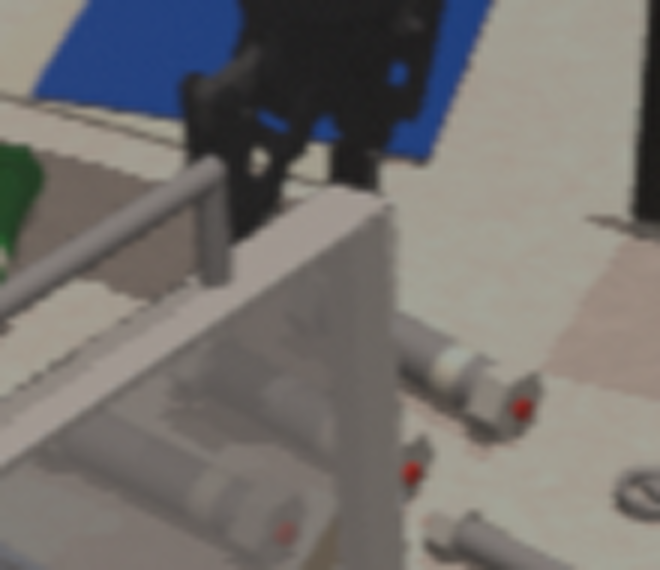

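```bash
python3 -m jog '[[[0.054,0,0,0,0,0],[0.054,0,0,0,0,0],[0,0,0.02,0,0,0],[0,0,0.02,0,0,0],[0,0,0.015,0,0,0],[0,0,0,0,0,0]]]' 0; for i in 1 2; do python3 -m jog '[[[0,0,0.006,0,0,0],[0,0,0.002,0,0,0],[0,0,0,0,0,0]]]'; done
```

```text
clock: 14.18
eef_pos: [0.3868, 0.3465, 0.034]
tool_rot: [-0.0, 1.0, 0.009, 0.019]
ft_force: [0.2, -0.1, -0.2]
grip_width: 0.0001
clock: 14.55
eef_pos: [0.3895, 0.348, 0.0277]
tool_rot: [0.0, 1.0, 0.01, 0.021]
ft_force: [1.0, 0.0, 0.4]
grip_width: 0.0
clock: 14.92
eef_pos: [0.3898, 0.3481, 0.0192]
tool_rot: [0.0, 1.0, 0.01, 0.021]
ft_force: [-0.1, 0.2, -0.0]
grip_width: -0.0
```

```bash
for i in 1 2 3 4 5; do python3 -m jog '[[[0,0,0.004,0,0,0],[0,0,0.002,0,0,0],[0,0,0,0,0,0]]]' | egrep 'pos|force' ; done
```

```text
eef_pos: [0.39, 0.3482, 0.0128]
ft_force: [0.0, -0.5, 0.2]
eef_pos: [0.3902, 0.3484, 0.0064]
ft_force: [0.2, -0.1, -0.4]
eef_pos: [0.3905, 0.3485, -0.0]
ft_force: [-0.1, 0.2, -0.2]
eef_pos: [0.3908, 0.3487, -0.0064]
ft_force: [0.1, 0.3, 0.2]
eef_pos: [0.3911, 0.3488, -0.0129]
ft_force: [0.1, -0.6, -0.6]
```

```bash
for i in 1 2 3 4; do python3 -m jog '[[[0,0,0.003,0,0,0],[0,0,0,0,0,0]]]' | egrep 'pos|force' ; done
```

```text
eef_pos: [0.3912, 0.3489, -0.016]
ft_force: [-0.3, 0.4, 0.2]
eef_pos: [0.3914, 0.349, -0.0192]
ft_force: [0.2, 0.5, 0.2]
eef_pos: [0.3915, 0.3491, -0.0224]
ft_force: [-0.7, 0.6, -0.2]
eef_pos: [0.3917, 0.3492, -0.0256]
ft_force: [0.1, 0.7, -0.2]
```

```bash
for i in 1 2 3; do python3 -m jog '[[[0,0,0.002,0,0,0],[0,0,0,0,0,0]]]' | egrep 'pos|force' ; done
```

```text
eef_pos: [0.3921, 0.3495, -0.0257]
ft_force: [0.0, 0.2, 0.1]
eef_pos: [0.3924, 0.3498, -0.0258]
ft_force: [-0.1, 0.5, 0.1]
eef_pos: [0.3926, 0.35, -0.0258]
ft_force: [-0.6, 0.2, 0.9]
```

```bash
python3 -m jog '[[[0,0,0.006,0,0,0],[0,0,0,0,0,0]]]' | egrep 'pos|force';python3 plan.py 475 338 10 181; python3 - <<'E'
from h import *
shot('scene','s7')
S=ld('scene'); f=lambda P:np.round((proj(S,P)-[300,110])*6,0)
e=bot.get_obs()['eef_pos'];print(f(e),f(e+[0,0,.026]),bot.get_obs()['joint_pos'])
crop('s7','m7',300,110,430,210,6)
E
```

```text
eef_pos: [0.3934, 0.3507, -0.0249]
ft_force: [0.5, -0.6, -1.1]
at [393.4 350.7 -24.9] yaw 180.0 z [ 0.047  0.026 -0.999] J [ 0.74  0.47 -0.32  0.72 -0.01  0.74] F [ 0.5 -0.6 -1.1] w -0.0 t 18.8
2
[[-0.0416,-0.006,-0.0157,0.7,1.3,-0.5],[-0.0412,-0.0065,-0.0166,0.7,1.3,-0.5]]
[410. 635.] [412. 589.] [ 0.73597555  0.47413591 -0.32167096  0.72246212 -0.01247699  0.73567177]
```

View pics/m7.png

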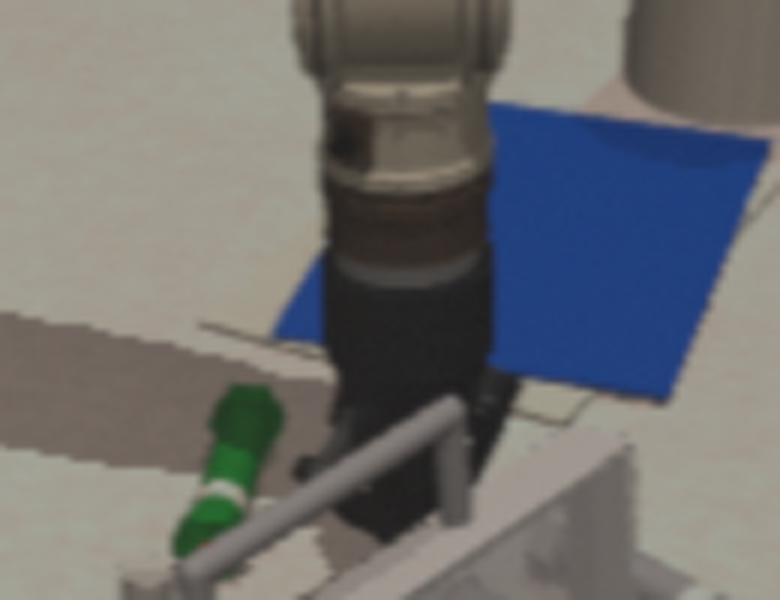

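```bash
python3 -m jog '[[[0,0,0.004,0,0,0]]]' | egrep 'pos|force';  python3 -m jog '[[[0,0,-0.01,0,1.5,0]]]' | egrep 'pos|force'; python3 -m jog '[[[0,0,-0.03,0,1.4,0],[0,0,-0.03,0,0,0],[0,0,0,0,0,0]]]' 0.055 | egrep 'pos|force';python3 plan.py 475 338 60 180.5
```

```text
eef_pos: [0.394, 0.3513, -0.0265]
ft_force: [-12.7, -11.0, 48.4]
eef_pos: [0.3927, 0.3507, -0.0168]
ft_force: [0.0, 0.3, -1.1]
eef_pos: [0.3927, 0.3491, 0.0419]
ft_force: [0.9, -0.0, -0.3]
at [392.7 349.1  41.9] yaw -179.9 z [-0.006  0.025 -1.   ] J [ 0.71  0.41 -0.21  0.94  0.02  0.71] F [ 0.9 -0.  -0.3] w 54.1 t 19.475
2
[[-0.0411,-0.0054,-0.0095,0.7,-0.2,-0.2],[-0.0411,-0.0057,-0.0093,0.7,-0.2,-0.2]]
```

```bash
python3 -m jog '[[[-0.041,-0.0055,-0.009,0.7,-0.2,-0.2],[-0.041,-0.0055,-0.009,0.7,-0.2,-0.2],[0,0,0,0,0,0]]]'; python3 plan.py 475 338 -10 180.5
```

```text
clock: 19.85
eef_pos: [0.4742, 0.3365, 0.0535]
tool_rot: [-0.005, 1.0, -0.002, -0.003]
ft_force: [-0.1, 0.6, 0.2]
grip_width: 0.055
at [474.2 336.5  53.5] yaw -179.4 z [-0.005 -0.005 -1.   ] J [ 0.62  0.51 -0.01  1.06 -0.    0.61] F [-0.1  0.6  0.2] w 55.0 t 19.85
2
[[-0.0006,0.0009,0.0317,-0.1,-0.2,0.0],[-0.0005,0.0008,0.0317,-0.1,-0.2,0.0]]
```

```bash
python3 -m jog '[[[0,0.001,0.032,0,0,0],[0,0,0.025,0,0,0],[0,0,0.010,0,0,0],[0,0,0,0,0,0]]]'; python3 plan.py 475 338 -23 180.5
```

```text
clock: 20.35
eef_pos: [0.4686, 0.3352, -0.0215]
tool_rot: [-0.005, 1.0, -0.005, -0.007]
ft_force: [0.5, 0.4, 0.7]
grip_width: 0.0552
at [468.6 335.2 -21.5] yaw -179.4 z [-0.014 -0.01  -1.   ] J [ 0.62  0.59 -0.09  0.91  0.    0.61] F [0.5 0.4 0.7] w 55.2 t 20.35
1
[[-0.0064,0.0027,0.0013,-0.6,-0.8,0.1]]
```

```bash
python3 -m jog '[[[-0.006,0.002,0,-0.6,-0.8,0],[0,0,0,0,0,0]]]';  python3 -m jog '[[[0,0,0,0,0,0],[0,0,0,0,0,0],[0,0,0,0,0,0],[0,0,0,0,0,0]]]' 0; python3 plan.py 475 338 60 180.5
```

```text
clock: 20.6
eef_pos: [0.4754, 0.3382, -0.0206]
tool_rot: [-0.005, 1.0, 0.001, 0.001]
ft_force: [0.2, -0.5, 0.4]
grip_width: 0.0549
clock: 21.1
eef_pos: [0.4765, 0.3393, -0.0187]
tool_rot: [-0.006, 1.0, 0.003, 0.002]
ft_force: [0.0, 0.5, -1.0]
grip_width: 0.0239
at [476.5 339.3 -18.7] yaw -179.4 z [ 0.005  0.005 -1.   ] J [ 0.62  0.58 -0.09  0.89  0.    0.61] F [ 0.   0.5 -1. ] w 23.9 t 21.1
2
[[0.0006,-0.0004,-0.0393,0.1,0.1,0.1],[0.0006,-0.0006,-0.0393,0.1,0.1,0.1]]
```

```bash
python3 -m jog '[[[0,0,-0.01,0,0,0],[0,0,-0.03,0,0,0],[0,0,-0.05,0,0,0],[0,0,-0.05,0,0,0],[0,0,-0.03,0,0,0],[0,0,0,0,0,0]]]';  python3 - <<'E'
from h import *
c=shot('top','t8'); x0,y0,k=285,125,5
im=cv2.imread('pics/t8.png')[y0:245,x0:425]; im=cv2.resize(im,None,fx=k,fy=k,interpolation=cv2.INTER_CUBIC)
y=np.radians(4.3); M=np.array([[np.cos(y),-np.sin(y),0],[np.sin(y),np.cos(y),0],[0,0,1]]); o=np.array([.598,-.007,0])
f=lambda P:((proj(c,o+M@(np.array(P)/1000))-[x0,y0]+.5)*k)
for P in [(sx,Y+d,32) for sx in(-31,31) for Y in(-62,0,62) for d in(-16,16)]+[(-77,124,95),(-77,-124,95),(-77,0,95),(0,124,95),(0,-124,95)]:
    q=f(P); cv2.drawMarker(im,tuple(int(v) for v in q),(0,0,255),cv2.MARKER_CROSS,12,1); print(P,np.round(q))
cv2.imwrite('pics/m8.png',im)
E
```

```text
clock: 21.85
eef_pos: [0.4726, 0.3354, 0.1537]
tool_rot: [-0.005, 1.0, -0.001, -0.002]
ft_force: [-1.3, 0.1, -4.7]
grip_width: 0.024
(-31, -78, 32) [503. 455.]
(-31, -46, 32) [432. 462.]
(-31, -16, 32) [366. 467.]
(-31, 16, 32) [295. 473.]
(-31, 46, 32) [228. 479.]
(-31, 78, 32) [157. 485.]
(31, -78, 32) [488. 321.]
(31, -46, 32) [418. 327.]
(31, -16, 32) [352. 332.]
(31, 16, 32) [282. 338.]
(31, 46, 32) [216. 344.]
(31, 78, 32) [145. 350.]
(-77, 124, 95) [ 53. 578.]
(-77, -124, 95) [643. 527.]
(-77, 0, 95) [349. 553.]
(0, 124, 95) [ 39. 398.]
(0, -124, 95) [623. 348.]
```

View pics/m8.png

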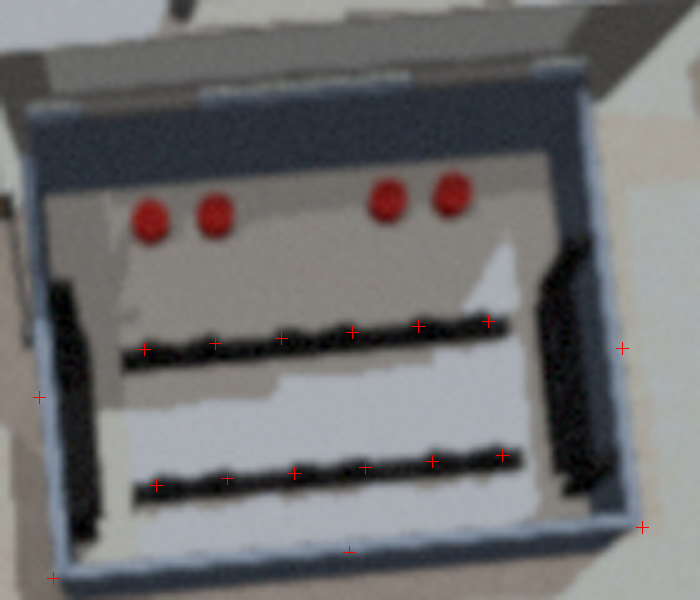

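```bash
python3 plan.py 560 -68 150 184.3 0 9
```

```text
at [471.7 334.7 151.9] yaw -179.4 z [-0.007 -0.004 -1.   ] J [0.62 0.43 0.13 1.28 0.   0.61] F [-0.4 -0.8 -4.4] w 23.3 t 21.9
9
[[-0.0093,-0.0448,0.0003,0.0,0.0,-0.4],[-0.009,-0.0449,0.0003,0.0,0.0,-0.4],[-0.0087,-0.045,0.0003,0.0,0.0,-0.4],[-0.0084,-0.045,0.0003,0.0,0.0,-0.4],[-0.0081,-0.0451,0.0003,0.0,0.0,-0.4],[-0.0077,-0.0452,0.0003,0.0,0.0,-0.4],[-0.0074,-0.0452,0.0003,0.0,0.0,-0.4],[-0.0071,-0.0453,0.0002,0.0,0.0,-0.4],[-0.0068,-0.0453,0.0002,0.0,0.0,-0.4]]
```

```bash
python3 -m jog '[[[-0.009,-0.045,0,0,0,-0.4],[-0.009,-0.045,0,0,0,-0.4],[-0.009,-0.045,0,0,0,-0.4],[-0.0085,-0.045,0,0,0,-0.4],[-0.008,-0.045,0,0,0,-0.4],[-0.008,-0.045,0,0,0,-0.4],[-0.0075,-0.045,0,0,0,-0.4],[-0.007,-0.045,0,0,0,-0.4],[-0.007,-0.045,0,0,0,-0.4],[0,0,0,0,0,0]]]'; python3 plan.py 602.5 -69 60 184.3 0 4
```

```text
clock: 23.15
eef_pos: [0.5473, -0.0815, 0.1265]
tool_rot: [-0.039, 0.999, -0.005, -0.026]
ft_force: [0.1, 0.1, -4.7]
grip_width: 0.0238
at [547.3 -81.5 126.5] yaw -175.5 z [-0.051 -0.012 -0.999] J [-0.14  0.43  0.07  1.26 -0.02 -0.21] F [ 0.1  0.1 -4.7] w 23.8 t 23.15
4
[[-0.0148,0.0022,0.0159,-0.1,-0.7,0.1],[-0.0146,0.0021,0.016,-0.1,-0.7,0.1],[-0.0144,0.0021,0.0162,-0.1,-0.7,0.1],[-0.0142,0.0021,0.0164,-0.1,-0.7,0.1]]
```

```bash
python3 -m jog '[[[-0.02,0.004,0.003,0,-1.0,0],[-0.02,0.004,0.003,0,-1.0,0],[-0.015,0.002,0.003,0,-0.8,0],[0,0,0,0,0,0]]]'; python3 plan.py 602.5 -69 40 184.3 0 4
```

```text
clock: 23.65
eef_pos: [0.6018, -0.0632, 0.1096]
tool_rot: [-0.041, 0.999, -0.003, -0.004]
ft_force: [0.9, -0.2, -4.8]
grip_width: 0.0241
at [601.8 -63.2 109.6] yaw -175.3 z [-0.007 -0.006 -1.   ] J [-0.1   0.51  0.14  1.21 -0.01 -0.18] F [ 0.9 -0.2 -4.8] w 24.1 t 23.65
4
[[-0.0002,-0.0014,0.0174,-0.1,-0.1,0.1],[-0.0002,-0.0014,0.0174,-0.1,-0.1,0.1],[-0.0001,-0.0014,0.0174,-0.1,-0.1,0.1],[-0.0001,-0.0014,0.0174,-0.1,-0.1,0.1]]
```

```bash
python3 -m jog '[[[0,-0.002,0.018,0,0,0],[0,-0.001,0.018,0,0,0],[0,-0.001,0.018,0,0,0],[-0.003,-0.001,0.018,0,0,0],[0,0,0,0,0,0]]]'; python3 plan.py 602.5 -69 8 184.3 0 3
```

```text
clock: 24.28
eef_pos: [0.6049, -0.0658, 0.0365]
tool_rot: [-0.043, 0.999, -0.003, -0.004]
ft_force: [-0.4, 0.8, -3.4]
grip_width: 0.0241
at [604.9 -65.8  36.5] yaw -175.0 z [-0.007 -0.006 -1.   ] J [-0.1   0.57  0.05  1.06 -0.01 -0.19] F [-0.4  0.8 -3.4] w 24.1 t 24.275
3
[[0.0008,-0.0009,0.0095,-0.1,-0.1,0.2],[0.0008,-0.001,0.0095,-0.1,-0.1,0.2],[0.0009,-0.001,0.0095,-0.1,-0.1,0.2]]
```

```bash
python3 -m jog '[[[0.001,-0.003,0.012,0,0,0.3],[0.001,-0.002,0.010,0,0,0.3],[0,0,0.003,0,0,0],[0,0,0.002,0,0,0]]]'; for i in 1 2 3; do python3 -m jog '[[[0,0,0.002,0,0,0],[0,0,0.001,0,0,0]]]'|egrep 'pos|force'; done
```

```text
clock: 24.78
eef_pos: [0.6045, -0.0716, 0.0095]
tool_rot: [-0.038, 0.999, -0.003, -0.002]
ft_force: [-0.1, -0.8, -5.0]
grip_width: 0.0237
eef_pos: [0.6049, -0.0717, 0.0068]
ft_force: [0.1, -0.7, -3.8]
eef_pos: [0.6052, -0.0716, 0.0041]
ft_force: [-0.5, 0.3, -1.3]
eef_pos: [0.6058, -0.0707, 0.003]
ft_force: [-1.6, 1.8, 1.3]
```

```bash
python3 -m jog '[[[0,0,0.001,0,0,0]]]'|egrep 'pos|force'; python3 -m jog '[[[0,0,0,0,0,0],[0,0,0,0,0,0],[0,0,0,0,0,0]]]' 0.045; python3 -m jog '[[[0,0,-0.03,0,0,0],[0,0,-0.04,0,0,0],[0,0,-0.05,0,0,0],[0,0,-0.04,0,0,0],[0,0,0,0,0,0]]]';python3 plan.py 468 263 140 185.5
```

```text
eef_pos: [0.606, -0.0704, 0.0027]
ft_force: [-2.8, 2.0, 3.9]
clock: 26.02
eef_pos: [0.607, -0.066, 0.0032]
tool_rot: [-0.04, 0.999, 0.001, 0.001]
ft_force: [-1.1, 0.1, -0.7]
grip_width: 0.0452
clock: 26.65
eef_pos: [0.6088, -0.0704, 0.1669]
tool_rot: [-0.038, 0.999, -0.002, 0.003]
ft_force: [-0.1, 0.2, -0.3]
grip_width: 0.0451
at [608.8 -70.4 166.9] yaw -175.6 z [ 0.006 -0.004 -1.   ] J [-0.11  0.48  0.25  1.34 -0.   -0.19] F [-0.1  0.2 -0.3] w 45.1 t 26.65
8
[[0.0144,0.0429,0.0031,0.0,0.0,-0.1],[0.0143,0.0429,0.0031,0.0,0.0,-0.1],[0.0142,0.043,0.0032,0.0,0.0,-0.1],[0.0141,0.043,0.0032,0.0,0.0,-0.1],[0.014,0.043,0.0032,0.0,0.0,-0.1],[0.0139,0.0431,0.0033,0.0,0.0,-0.1],[0.0137,0.0431,0.0033,0.0,0.0,-0.1],[0.0136,0.0431,0.0033,0.0,0.0,-0.1]]
```

```bash
cat > chk.py <<'E'
from h import *
import sys
c=shot('top',sys.argv[1]); a=cv2.imread('pics/top0.png').astype(int); b=cv2.imread('pics/%s.png'%sys.argv[1]).astype(int)
for n,x0,y0,x1,y1 in[('A',152,228,178,296),('B',183,228,209,296),('C',216,230,244,298),('slim',192,163,210,228),('spA',444,182,552,238),('spB',444,242,556,296),('vials',232,310,284,332),('jar',362,280,394,310)]:
    d=np.abs(a-b)[y0:y1,x0:x1].max(2); print(n,d.mean().round(1),(d>60).mean().round(3),end=' | ')
print()
E
python3 chk.py t9
python3 -m jog '[[[0.014,0.043,0.003,0,0,-0.1],[0.014,0.043,0.003,0,0,-0.1],[0.014,0.043,0.003,0,0,-0.1],[0.014,0.043,0.003,0,0,-0.1],[0.014,0.043,0.003,0,0,-0.1],[0.014,0.043,0.003,0,0,-0.1],[0.014,0.043,0.003,0,0,-0.1],[0.01,0.035,0.003,0,0,-0.1],[0,0,0,0,0,0]]]' 0.055; python3 plan.py 468 263 30 185.5
```

```text
A 8.3 0.0 | B 26.4 0.067 | C 8.4 0.0 | slim 8.4 0.0 | spA 27.9 0.156 | spB 26.3 0.135 | vials 8.6 0.0 | jar 46.8 0.377 | 
clock: 27.82
eef_pos: [0.4636, 0.2584, 0.1204]
tool_rot: [-0.042, 0.999, -0.008, -0.009]
ft_force: [-0.4, 0.1, 0.1]
grip_width: 0.055
at [463.6 258.4 120.4] yaw -175.2 z [-0.017 -0.016 -1.   ] J [ 0.51  0.37 -0.04  1.18 -0.01  0.43] F [-0.4  0.1  0.1] w 55.0 t 27.825
2
[[-0.0032,0.0028,0.0451,-0.4,-0.5,-0.3],[-0.0028,0.0024,0.0452,-0.4,-0.5,-0.3]]
```

```bash
python3 -m jog '[[[-0.004,0.004,0.045,-0.4,-0.5,-0.3],[-0.004,0.003,0.045,-0.4,-0.5,-0.3],[-0.003,0,0.035,0,0,0],[-0.003,0.001,0.015,0,0,0],[0,0,0,0,0,0]]]'; python3 plan.py 468 263 -20 185.5
```

```text
clock: 28.45
eef_pos: [0.4765, 0.2612, -0.0272]
tool_rot: [-0.045, 0.999, -0.003, -0.001]
ft_force: [0.1, -0.4, 0.3]
grip_width: 0.0549
at [476.5 261.2 -27.2] yaw -174.8 z [-0.002 -0.006 -1.   ] J [ 0.5   0.54 -0.21  0.83 -0.    0.41] F [ 0.1 -0.4  0.3] w 54.9 t 28.45
1
[[0.0083,0.0025,-0.0072,-0.3,-0.1,-0.3]]
```

```bash
python3 -m jog '[[[0.008,0.002,-0.008,0,0,0],[0,0,0,0,0,0]]]'; python3 -m jog '[[[0,0,0,0,0,0],[0,0,0,0,0,0],[0,0,0,0,0,0],[0,0,0,0,0,0]]]' 0;python3 -m jog '[[[0,0,-0.01,0,0,0],[0,0,-0.03,0,0,0],[0,0,-0.05,0,0,0],[0,0,-0.05,0,0,0],[0,0,-0.03,0,0,0],[0,0,0,0,0,0]]]'; python3 plan.py 560 -6 160 184.3
```

```text
clock: 28.7
eef_pos: [0.4695, 0.2629, -0.0166]
tool_rot: [-0.045, 0.999, -0.002, 0.0]
ft_force: [0.5, 0.3, 0.5]
grip_width: 0.0547
clock: 29.2
eef_pos: [0.4708, 0.2641, -0.014]
tool_rot: [-0.045, 0.999, -0.001, 0.003]
ft_force: [-0.3, -0.6, 0.0]
grip_width: 0.0237
clock: 29.95
eef_pos: [0.4673, 0.2626, 0.1592]
tool_rot: [-0.045, 0.999, -0.003, -0.001]
ft_force: [0.1, 0.3, -3.0]
grip_width: 0.0235
at [467.3 262.6 159.2] yaw -174.8 z [-0.003 -0.007 -1.   ] J [ 0.51  0.34  0.02  1.26 -0.    0.42] F [ 0.1  0.3 -3. ] w 23.5 t 29.95
6
[[-0.0113,-0.046,0.0001,-0.1,0.0,0.1],[-0.0115,-0.046,0.0001,-0.1,0.0,0.1],[-0.0116,-0.0459,0.0001,-0.1,0.0,0.1],[-0.0117,-0.0459,0.0,-0.1,0.0,0.1],[-0.0118,-0.0459,-0.0,-0.1,0.0,0.1],[-0.0119,-0.0458,-0.0001,-0.1,0.0,0.1]]
```

```bash
python3 -m jog '[[[-0.011,-0.045,-0.003,0,0,0.1],[-0.011,-0.045,-0.003,0,0,0.1],[-0.012,-0.045,-0.003,0,0,0.1],[-0.012,-0.045,-0.002,0,0,0.1],[-0.012,-0.045,0,0,0,0.1],[-0.012,-0.04,0,0,0,0.1],[-0.03,0,0,0,0,0],[0,0,0,0,0,0]]]'; python3 plan.py 598 -7.5 60 184.3 0 4
```

```text
clock: 30.95
eef_pos: [0.5839, -0.002, 0.1531]
tool_rot: [-0.041, 0.999, -0.005, -0.015]
ft_force: [-1.0, -0.3, -4.0]
grip_width: 0.0231
at [583.9  -2.  153.1] yaw -175.3 z [-0.03  -0.01  -0.999] J [ 0.    0.46  0.18  1.32 -0.01 -0.08] F [-1.  -0.3 -4. ] w 23.1 t 30.95
4
[[-0.0041,-0.0015,0.0232,-0.1,-0.4,0.1],[-0.0039,-0.0015,0.0232,-0.1,-0.4,0.1],[-0.0038,-0.0015,0.0232,-0.1,-0.4,0.1],[-0.0036,-0.0016,0.0232,-0.1,-0.4,0.1]]
```

```bash
python3 -m jog '[[[-0.005,-0.002,0.023,0,-0.5,0.1],[-0.004,-0.002,0.023,0,-0.5,0.1],[-0.004,-0.002,0.023,0,-0.4,0.1],[-0.003,-0.001,0.023,0,-0.3,0.1],[0,0,0.015,0,0,0],[0,0,0,0,0,0]]]'; python3 plan.py 598 -7.5 15 184.3 0 3
```

```text
clock: 31.7
eef_pos: [0.5911, -0.0079, 0.0339]
tool_rot: [-0.038, 0.999, -0.004, -0.007]
ft_force: [2.6, 0.1, -4.7]
grip_width: 0.0235
at [591.1  -7.9  33.9] yaw -175.6 z [-0.014 -0.008 -1.   ] J [-0.01  0.55  0.01  1.04 -0.01 -0.08] F [ 2.6  0.1 -4.7] w 23.5 t 31.7
3
[[-0.0024,0.0,0.0063,-0.1,-0.3,0.0],[-0.0024,-0.0,0.0063,-0.1,-0.3,0.0],[-0.0023,-0.0,0.0063,-0.1,-0.3,0.0]]
```

```bash
python3 -m jog '[[[-0.004,0,0.008,0,-0.4,0],[-0.004,0,0.006,0,-0.4,0],[-0.001,0,0.003,0,0,0],[0,0,0.001,0,0,0]]]'; for i in 1 2 3; do python3 -m jog '[[[0,0,0.002,0,0,0],[0,0,0.001,0,0,0]]]'|egrep 'pos|force'; done
```

```text
clock: 32.2
eef_pos: [0.5988, -0.0069, 0.015]
tool_rot: [-0.038, 0.999, -0.003, -0.001]
ft_force: [-0.1, -0.5, -2.9]
grip_width: 0.0234
eef_pos: [0.5989, -0.007, 0.0121]
ft_force: [-0.5, -0.2, -4.0]
eef_pos: [0.599, -0.007, 0.0092]
ft_force: [0.1, 0.3, -4.2]
eef_pos: [0.5991, -0.0071, 0.0061]
ft_force: [-1.8, -1.3, -0.3]
```

```bash
python3 -m jog '[[[0,0,0.002,0,0,0]]]'|egrep 'pos|force'; python3 -m jog '[[[0,0,0,0,0,0],[0,0,0,0,0,0],[0,0,0,0,0,0]]]' 0.045; python3 -m jog '[[[0,0,-0.03,0,0,0],[0,0,-0.04,0,0,0],[0,0,-0.05,0,0,0],[0,0,-0.05,0,0,0],[0,0,0,0,0,0]]]';python3 chk.py t10; python3 plan.py 476 411.5 150 180
```

```text
eef_pos: [0.5993, -0.0072, 0.0058]
ft_force: [-6.5, 1.0, 13.8]
clock: 33.45
eef_pos: [0.6014, -0.0072, 0.0078]
tool_rot: [-0.038, 0.999, -0.004, 0.002]
ft_force: [0.1, 0.0, -0.7]
grip_width: 0.0451
clock: 34.08
eef_pos: [0.6006, -0.0058, 0.1817]
tool_rot: [-0.038, 0.999, -0.004, 0.002]
ft_force: [0.4, -0.8, -0.8]
grip_width: 0.0448
A 5.2 0.0 | B 23.1 0.056 | C 21.2 0.044 | slim 5.1 0.0 | spA 7.6 0.013 | spB 14.3 0.067 | vials 18.0 0.0 | jar 20.3 0.072 | 
at [599.1  -5.8 179. ] yaw -175.6 z [-0.001 -0.007 -1.   ] J [-0.01  0.45  0.24  1.36 -0.01 -0.08] F [-0.8 -0.  -1. ] w 44.8 t 34.125
9
[[0.0101,0.0473,0.0029,0.0,0.0,0.5],[0.0105,0.0472,0.0029,0.0,0.0,0.5],[0.0109,0.0471,0.003,0.0,0.0,0.5],[0.0113,0.047,0.003,0.0,0.0,0.5],[0.0117,0.0469,0.0031,0.0,0.0,0.5],[0.0121,0.0468,0.0031,0.0,0.0,0.5],[0.0125,0.0467,0.0031,0.0,0.0,0.5],[0.0129,0.0466,0.0032,0.0,0.0,0.5],[0.0133,0.0465,0.0032,0.0,0.0,0.5]]
```

```bash
python3 -m jog '[[[0.01,0.047,0.003,0,0,0.5],[0.01,0.047,0.003,0,0,0.5],[0.011,0.047,0.003,0,0,0.5],[0.011,0.047,0.003,0,0,0.5],[0.012,0.047,0.003,0,0,0.5],[0.012,0.047,0.003,0,0,0.5],[0.0125,0.047,0.003,0,0,0.5],[0.013,0.046,0.003,0,0,0.5],[0.01,0.04,0.003,0,0,0.5],[0,0,0,0,0,0]]]' 0.055; python3 plan.py 476 411.5 30 180
```

```text
clock: 35.38
eef_pos: [0.4689, 0.4117, 0.1273]
tool_rot: [0.004, 1.0, -0.011, -0.014]
ft_force: [0.1, -0.3, -0.1]
grip_width: 0.0551
at [468.9 411.7 127.3] yaw 179.5 z [-0.027 -0.021 -0.999] J [0.72 0.56 0.27 1.32 0.   0.73] F [ 0.1 -0.3 -0.1] w 55.1 t 35.375
2
[[-0.0049,0.001,0.0485,-0.6,-0.8,-0.2],[-0.0042,0.0004,0.0486,-0.6,-0.8,-0.2]]
```

```bash
python3 -m jog '[[[-0.005,0.001,0.048,-0.6,-0.8,-0.2],[-0.005,0.001,0.048,-0.6,-0.8,-0.2],[-0.003,0,0.035,0,0,0],[0,0,0,0,0,0],[0,0,0,0,0,0]]]'; python3 plan.py 475 411.5 -17 180
```

```text
clock: 36.0
eef_pos: [0.4788, 0.4066, -0.0113]
tool_rot: [0.001, 1.0, -0.003, -0.002]
ft_force: [-0.6, -0.4, 0.8]
grip_width: 0.0551
at [478.8 406.6 -11.3] yaw 179.8 z [-0.003 -0.006 -1.   ] J [ 0.71  0.66  0.07  0.99 -0.    0.71] F [-0.6 -0.4  0.8] w 55.1 t 36.0
1
[[0.0038,0.0049,0.0057,-0.4,-0.2,-0.2]]
```

```bash
python3 -m jog '[[[0.003,0.004,0.006,-0.3,0,-0.2],[0,0,0,0,0,0]]]'; python3 -m jog '[[[0,0,0,0,0,0],[0,0,0,0,0,0],[0,0,0,0,0,0],[0,0,0,0,0,0]]]' 0;python3 -m jog '[[[0,0,-0.01,0,0,0],[0,0,-0.03,0,0,0],[0,0,-0.05,0,0,0],[0,0,-0.05,0,0,0],[0,0,-0.04,0,0,0],[0,0,0,0,0,0]]]'; python3 plan.py 560 55 165 184.3
```

```text
clock: 36.25
eef_pos: [0.4773, 0.4118, -0.0147]
tool_rot: [-0.0, 1.0, 0.001, 0.0]
ft_force: [0.1, 0.3, -1.9]
grip_width: 0.0548
clock: 36.75
eef_pos: [0.4782, 0.4132, -0.0126]
tool_rot: [-0.001, 1.0, 0.002, 0.002]
ft_force: [-0.2, 0.1, -1.2]
grip_width: 0.0236
clock: 37.5
eef_pos: [0.4748, 0.4093, 0.1689]
tool_rot: [-0.0, 1.0, -0.002, -0.003]
ft_force: [0.5, 0.3, -4.0]
grip_width: 0.0233
at [474.8 409.3 168.9] yaw -180.0 z [-0.006 -0.004 -1.   ] J [0.71 0.52 0.32 1.38 0.   0.71] F [ 0.5  0.3 -4. ] w 23.3 t 37.5
8
[[-0.0106,-0.0443,0.0006,0.0,0.0,-0.5],[-0.0102,-0.0444,0.0006,0.0,0.0,-0.5],[-0.0098,-0.0445,0.0006,0.0,0.0,-0.5],[-0.0094,-0.0446,0.0006,0.0,0.0,-0.5],[-0.009,-0.0447,0.0005,0.0,0.0,-0.5],[-0.0086,-0.0447,0.0005,0.0,0.0,-0.5],[-0.0081,-0.0448,0.0005,0.0,0.0,-0.5],[-0.0077,-0.0449,0.0005,0.0,0.0,-0.5]]
```

```bash
python3 -m jog '[[[-0.01,-0.044,-0.003,0,0,-0.5],[-0.01,-0.044,-0.003,0,0,-0.5],[-0.01,-0.044,-0.003,0,0,-0.5],[-0.009,-0.044,-0.003,0,0,-0.5],[-0.009,-0.044,-0.001,0,0,-0.5],[-0.009,-0.044,0,0,0,-0.5],[-0.008,-0.044,0,0,0,-0.5],[-0.008,-0.036,0,0,0,-0.5],[-0.02,0,0,0,0,0],[0,0,0,0,0,0]]]'; python3 plan.py 593.5 54.5 60 184.3 0 4
```

```text
clock: 38.75
eef_pos: [0.5675, 0.0543, 0.1568]
tool_rot: [-0.037, 0.999, -0.007, -0.023]
ft_force: [0.1, -0.1, -4.8]
grip_width: 0.0234
at [567.5  54.3 156.8] yaw -175.8 z [-0.045 -0.017 -0.999] J [ 0.1   0.44  0.17  1.34 -0.01  0.03] F [ 0.1 -0.1 -4.8] w 23.4 t 38.75
4
[[-0.0076,-0.0001,0.0239,-0.2,-0.7,0.0],[-0.0073,-0.0002,0.024,-0.2,-0.7,0.0],[-0.007,-0.0003,0.0241,-0.2,-0.7,0.0],[-0.0068,-0.0004,0.0241,-0.2,-0.7,0.0]]
```

```bash
python3 -m jog '[[[-0.009,0,0.023,-0.2,-0.8,0],[-0.008,0,0.023,-0.2,-0.7,0],[-0.007,0,0.023,-0.2,-0.7,0],[-0.007,0,0.023,-0.2,-0.7,0],[-0.003,0,0.015,0,0,0],[0,0,0,0,0,0]]]'; python3 plan.py 593.5 54.5 16 184.3 0 3
```

```text
clock: 39.5
eef_pos: [0.5879, 0.0572, 0.0369]
tool_rot: [-0.039, 0.999, 0.0, -0.008]
ft_force: [-0.8, -0.2, -3.2]
grip_width: 0.0236
at [587.9  57.2  36.9] yaw -175.5 z [-0.015 -0.001 -1.   ] J [0.1  0.55 0.01 1.05 0.   0.02] F [-0.8 -0.2 -3.2] w 23.6 t 39.5
3
[[-0.0019,-0.0011,0.0069,0.0,-0.3,0.1],[-0.0018,-0.0011,0.0069,0.0,-0.3,0.1],[-0.0018,-0.001,0.0069,0.0,-0.3,0.1]]
```

```bash
python3 -m jog '[[[-0.003,-0.002,0.008,0,-0.4,0],[-0.003,-0.001,0.007,0,-0.4,0],[0,0,0.003,0,0,0],[0,0,0.001,0,0,0]]]'; for i in 1 2 3; do python3 -m jog '[[[0,0,0.002,0,0,0],[0,0,0.001,0,0,0]]]'|egrep 'pos|force'; done
```

```text
clock: 40.0
eef_pos: [0.5957, 0.0548, 0.0187]
tool_rot: [-0.039, 0.999, 0.0, 0.002]
ft_force: [0.4, -0.4, -4.9]
grip_width: 0.0233
eef_pos: [0.5962, 0.0548, 0.0162]
ft_force: [0.3, -0.2, -4.9]
eef_pos: [0.5964, 0.0549, 0.0132]
ft_force: [0.7, 0.2, -3.4]
eef_pos: [0.5963, 0.0549, 0.01]
ft_force: [-0.0, 1.2, -5.2]
```

```bash
python3 -m jog '[[[0,0,0.002,0,0,0],[0,0,0.001,0,0,0]]]'|egrep 'pos|force';python3 -m jog '[[[0,0,0.002,0,0,0]]]'|egrep 'pos|force'; 
```

```text
eef_pos: [0.5965, 0.0549, 0.0075]
ft_force: [-3.3, 0.0, 3.4]
eef_pos: [0.5966, 0.055, 0.0073]
ft_force: [-6.7, -0.8, 12.5]
```

```bash
python3 -m jog '[[[0,0,0,0,0,0],[0,0,0,0,0,0],[0,0,0,0,0,0]]]' 0.045; python3 -m jog '[[[0,0,-0.03,0,0,0],[0,0,-0.04,0,0,0],[0,0,-0.05,0,0,0],[0,0,-0.05,0,0,0],[0.05,0.01,-0.01,0,0,0],[0.05,0.04,-0.01,0,0,0],[0.05,0.05,-0.01,0,0,0],[0.03,0.05,-0.01,0,0,0],[0,0.05,0,0,0,0],[0,0,0,0,0,0]]]';python3 chk.py t11; python3 - <<'E'
from h import *
crop('t11','a',285,125,425,245,2.8);crop('t11','b',440,180,560,300,3.3);crop('s6','d',0,0,1,1,1)
a=cv2.imread('pics/a.png');b=cv2.imread('pics/b.png');a=cv2.copyMakeBorder(a,0,b.shape[0]-a.shape[0],0,0,0);m=np.hstack([a,b]);cv2.imwrite('pics/m11.png',m);print(m.shape,a.shape)
E
```

```text
clock: 41.5
eef_pos: [0.5987, 0.0543, 0.0091]
tool_rot: [-0.039, 0.999, -0.0, 0.005]
ft_force: [-0.4, -0.5, 0.3]
grip_width: 0.0449
clock: 42.75
eef_pos: [0.4071, 0.2425, 0.2248]
tool_rot: [-0.039, 0.999, 0.006, 0.01]
ft_force: [-0.4, -1.3, 0.1]
grip_width: 0.0451
A 68.3 0.535 | B 46.4 0.28 | C 44.9 0.245 | slim 13.8 0.0 | spA 13.3 0.0 | spB 13.4 0.0 | vials 15.0 0.0 | jar 12.1 0.0 | 
(396, 788, 3) (396, 392, 3)
```

View pics/m11.png

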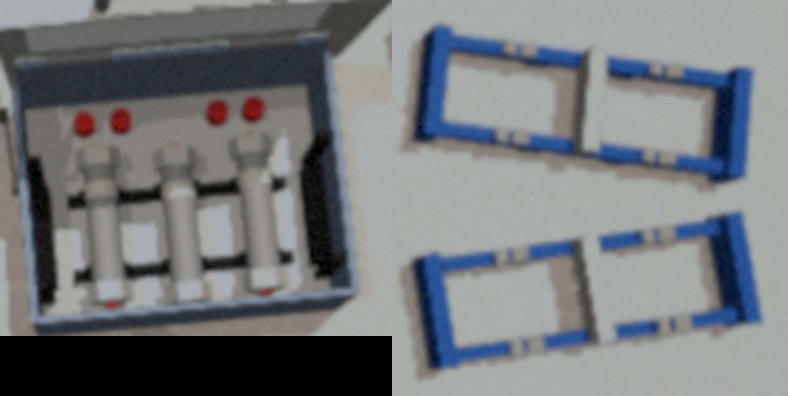

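```bash
python3 - <<'E'
from h import *
T=ld('top'); t3=lambda p:(p[0]/3.3+440,p[1]/3.3+180)
for n,sp,tb in [('A',[(208,55),(202,150)],[(127,48),(273,70),(120,136),(266,157)]),('B',[(200,240),(214,335)],[(120,256),(265,236),(135,346),(283,325)])]:
    Q=[atz(T,*t3(p),.042) for p in sp]; W=[atz(T,*t3(p),.028) for p in tb]
    d=Q[0]-Q[1]; e=(W[0]-W[1]+W[2]-W[3])/2; g=(W[0]+W[1]-W[2]-W[3])/2
    print(n,np.round(np.mean(Q,0)*1e3,1),np.degrees(np.arctan2(d[1],d[0])),'tabs',np.round(np.mean(W,0)*1e3,1),np.degrees(np.arctan2(-e[0],e[1])),np.degrees(np.arctan2(g[1],g[0])),np.linalg.norm(e),np.linalg.norm(g))
E
python3 plan.py 456 -345 200 187 0 12
```

```text
A [ 579.2 -351.2   42. ] -7.227354529799389 tabs [ 581.6 -351.1   28. ] -8.815381015136351 -8.138560554638385 0.10378538872929463 0.062076076305064135
B [ 452.9 -345.    42. ] 5.411993655963824 tabs [ 451.5 -346.5   28. ] 6.851116865131817 7.587222786361419 0.10380591746570156 0.061735713886489574
at [407.1 240.9 224.8] yaw -175.7 z [ 0.02   0.012 -1.   ] J [ 0.53  0.16 -0.05  1.34  0.    0.46] F [-0.2  0.4 -0.2] w 44.9 t 42.8
12
[[-0.0003,-0.049,0.0015,0.0,0.1,-0.2],[-0.0001,-0.049,0.0016,0.0,0.1,-0.2],[0.0,-0.049,0.0016,0.0,0.1,-0.2],[0.0002,-0.049,0.0017,0.0,0.1,-0.2],[0.0004,-0.049,0.0017,0.0,0.1,-0.2],[0.0006,-0.049,0.0018,0.0,0.1,-0.2],[0.0008,-0.049,0.0018,0.0,0.1,-0.2],[0.001,-0.049,0.0018,0.0,0.1,-0.2],[0.0012,-0.049,0.0019,0.0,0.1,-0.2],[0.0013,-0.049,0.0019,0.0,0.1,-0.2],[0.0015,-0.049,0.002,0.0,0.1,-0.2],[0.0017,-0.049,0.002,0.0,0.1,-0.2]]
```

```bash
python3 -m jog '[[[0,-0.049,0,0,0.1,-0.2],[0,-0.049,0,0,0.1,-0.2],[0,-0.049,0,0,0.1,-0.2],[0,-0.049,0,0,0.1,-0.2],[0,-0.049,0,0,0.1,-0.2],[0,-0.049,0,0,0.1,-0.2],[0,-0.049,0,0,0.1,-0.2],[0,-0.049,0,0,0.1,-0.2],[0,-0.049,0,0,0.1,-0.2],[0,-0.049,0.002,0,0.1,-0.2],[0,-0.049,0.002,0,0.1,-0.2],[0,-0.04,0.002,0,0.1,-0.2]]]'; python3 -m jog '[[[0,0,0,0,0,0]]]'|egrep pos;  python3 plan.py 451.5 -346 30 187
```

```text
clock: 44.3
eef_pos: [0.4549, -0.3646, 0.2113]
tool_rot: [-0.051, 0.999, 0.006, 0.001]
ft_force: [0.4, 1.3, 0.5]
grip_width: 0.0451
eef_pos: [0.4532, -0.3683, 0.2098]
at [ 453.2 -368.3  209.8] yaw -174.5 z [-0.001  0.012 -1.   ] J [-0.69  0.42  0.27  1.43  0.01 -0.78] F [ 0.3 -0.  -0.2] w 45.3 t 44.425
4
[[-0.0001,0.0051,0.045,0.2,0.0,-0.4],[-0.0001,0.0052,0.045,0.2,0.0,-0.4],[-0.0002,0.0053,0.045,0.2,0.0,-0.4],[-0.0002,0.0055,0.045,0.2,0.0,-0.4]]
```

```bash
python3 -m jog '[[[0,0.006,0.045,0.2,0,-0.4],[0,0.005,0.045,0.2,0,-0.4],[0,0.005,0.045,0.2,0,-0.4],[-0.002,0.004,0.04,0.2,0,-0.4],[0,0,0,0,0,0],[0,0,0,0,0,0]]]';  python3 plan.py 451.5 -346 -10 187
```

```text
clock: 45.18
eef_pos: [0.4494, -0.3488, 0.0333]
tool_rot: [-0.059, 0.998, -0.002, 0.002]
ft_force: [0.2, 0.0, 0.1]
grip_width: 0.0449
at [ 449.4 -348.8   33.3] yaw -173.2 z [ 0.003 -0.003 -1.   ] J [-0.66  0.5  -0.09  0.98 -0.   -0.78] F [0.2 0.  0.1] w 44.9 t 45.175
1
[[-0.0023,0.0027,0.0433,-0.2,0.2,-0.2]]
```

```bash
python3 -m jog '[[[-0.003,0.003,0.02,0,0,-0.2],[-0.002,0,0.02,0,0,0],[0,0,0.002,0,0,0],[0,0,0,0,0,0]]]'; python3 -m jog '[[[0,0,0,0,0,0],[0,0,0,0,0,0],[0,0,0,0,0,0],[0,0,0,0,0,0],[0,0,0,0,0,0]]]' 0; python3 -m jog '[[[0,0,-0.01,0,0,0],[0,0,-0.02,0,0,0]]]'; python3 plan.py 451.5 -346 180 187
```

```text
clock: 45.68
eef_pos: [0.4597, -0.3508, 0.0002]
tool_rot: [-0.06, 0.998, -0.007, 0.008]
ft_force: [-0.0, -0.0, 0.5]
grip_width: 0.0449
clock: 46.3
eef_pos: [0.4607, -0.3518, 0.0028]
tool_rot: [-0.06, 0.998, -0.008, 0.009]
ft_force: [0.7, -0.5, -0.9]
grip_width: 0.01
clock: 46.55
eef_pos: [0.4583, -0.35, 0.0316]
tool_rot: [-0.06, 0.998, -0.006, 0.007]
ft_force: [0.4, -0.4, -3.2]
grip_width: 0.01
at [ 458.3 -350.    31.6] yaw -173.1 z [ 0.015 -0.011 -1.   ] J [-0.65  0.5  -0.08  0.97 -0.   -0.77] F [ 0.4 -0.4 -3.2] w 10.0 t 46.55
3
[[0.0014,0.0009,-0.0495,-0.2,0.3,0.0],[0.0016,0.0012,-0.0495,-0.2,0.3,0.0],[0.0019,0.0014,-0.0495,-0.2,0.3,0.0]]
```

```bash
python3 -m jog '[[[0,0,0.015,0,0,0],[0,0,0.008,0,0,0],[0,0,0.004,0,0,0]]]'|egrep 'pos|force'; python3 -m jog '[[[0,0,0,0,0,0],[0,0,0,0,0,0],[0,0,0,0,0,0]]]' 0.04; python3 plan.py 451.5 -347 -11 187
```

```text
eef_pos: [0.4595, -0.3511, 0.0046]
ft_force: [0.4, 1.0, -0.9]
clock: 47.3
eef_pos: [0.4594, -0.3511, 0.0041]
tool_rot: [-0.06, 0.998, -0.007, 0.008]
ft_force: [0.2, -0.1, -0.0]
grip_width: 0.0403
at [ 459.4 -351.1    4.1] yaw -173.1 z [ 0.016 -0.013 -1.   ] J [-0.65  0.54 -0.11  0.9  -0.   -0.77] F [ 0.2 -0.1 -0. ] w 40.3 t 47.3
1
[[0.0076,0.0052,0.0149,-0.8,0.8,-0.2]]
```

```bash
python3 -m jog '[[[0.008,0.001,0.006,-0.8,0.8,0],[0.001,0,0.008,0,0.2,0],[0,0,0.003,0,0,0],[0,0,0,0,0,0]]]'; python3 plan.py 451.5 -350 -11 187
```

```text
clock: 47.8
eef_pos: [0.45, -0.3516, -0.0139]
tool_rot: [-0.06, 0.998, -0.0, -0.002]
ft_force: [-0.3, 0.6, 0.4]
grip_width: 0.04
at [ 450.  -351.6  -13.9] yaw -173.2 z [-0.004 -0.001 -1.   ] J [-0.66  0.56 -0.12  0.89 -0.   -0.78] F [-0.3  0.6  0.4] w 40.0 t 47.8
1
[[-0.0017,0.0014,-0.0029,0.0,-0.2,-0.2]]
```

```bash
python3 -m jog '[[[-0.001,0,-0.003,0,0,0],[0,0,0,0,0,0],[0,0,0,0,0,0],[0,0,0,0,0,0],[0,0,0,0,0,0]]]' 0; python3 -m jog '[[[0,0,-0.01,0,0,0],[0,0,-0.02,0,0,0],[0,0,-0.05,0,0,0],[0,0,-0.05,0,0,0],[0,0,-0.05,0,0,0],[0,0,0,0,0,0]]]'; python3 plan.py 520 -20 175 184.3
```

```text
clock: 48.42
eef_pos: [0.4515, -0.3515, -0.0103]
tool_rot: [-0.06, 0.998, -0.001, -0.001]
ft_force: [-0.7, -0.3, 0.2]
grip_width: 0.0108
clock: 49.18
eef_pos: [0.4506, -0.3502, 0.1758]
tool_rot: [-0.06, 0.998, 0.001, -0.003]
ft_force: [-0.1, -0.8, -3.3]
grip_width: 0.0106
at [ 450.6 -350.2  175.8] yaw -173.1 z [-0.006  0.001 -1.   ] J [-0.66  0.4   0.15  1.33 -0.   -0.78] F [-0.1 -0.8 -3.3] w 10.6 t 49.175
7
[[-0.0155,0.0457,0.0001,0.0,-0.1,0.4],[-0.0152,0.0458,0.0001,0.0,-0.1,0.4],[-0.0149,0.0458,0.0001,0.0,-0.1,0.4],[-0.0146,0.0459,0.0001,0.0,-0.1,0.4],[-0.0143,0.046,0.0001,0.0,-0.1,0.4],[-0.014,0.0461,0.0001,0.0,-0.1,0.4],[-0.0137,0.0462,0.0001,0.0,-0.1,0.4]]
```

```bash
python3 -m jog '[[[-0.015,0.045,-0.003,0,0,0.4],[-0.015,0.045,-0.003,0,0,0.4],[-0.015,0.046,-0.003,0,0,0.4],[-0.015,0.046,-0.002,0,0,0.4],[-0.014,0.046,0,0,0,0.4],[-0.014,0.046,0,0,0,0.4],[-0.014,0.04,0,0,0,0.4],[0,0,0,0,0,0],[0,0,0,0,0,0]]]'; python3 plan.py 598 -7.5 130 184.3 
```

```text
clock: 50.3
eef_pos: [0.5169, -0.0177, 0.1788]
tool_rot: [-0.033, 0.999, 0.002, -0.011]
ft_force: [-0.5, -0.5, -2.8]
grip_width: 0.0108
at [516.9 -17.7 178.8] yaw -176.2 z [-0.021  0.004 -1.   ] J [-0.04  0.31  0.02  1.31  0.   -0.1 ] F [-0.5 -0.5 -2.8] w 10.8 t 50.3
2
[[-0.0413,0.0023,0.0236,0.2,-0.6,-0.2],[-0.0411,0.0022,0.024,0.2,-0.6,-0.2]]
```

```bash
python3 -m jog '[[[-0.027,0.003,0.012,0.1,-0.6,-0.2],[-0.027,0.003,0.012,0.1,-0.5,-0.2],[-0.025,0.003,0.012,0,-0.5,0],[0,0,0,0,0,0],[0,0,0,0,0,0]]]'; python3 plan.py 598 -7.5 70 184.3 0 3
```

```text
clock: 50.92
eef_pos: [0.5931, -0.0095, 0.139]
tool_rot: [-0.032, 0.999, 0.0, 0.001]
ft_force: [0.4, 0.2, -2.2]
grip_width: 0.011
at [593.1  -9.5 139. ] yaw -176.3 z [ 0.002  0.001 -1.   ] J [-0.02  0.46  0.14  1.26  0.   -0.08] F [ 0.4  0.2 -2.2] w 11.0 t 50.925
3
[[-0.0016,0.0005,0.023,0.0,0.0,-0.2],[-0.0016,0.0005,0.023,0.0,0.0,-0.2],[-0.0017,0.0005,0.023,0.0,0.0,-0.2]]
```

```bash
python3 -m jog '[[[-0.002,0.001,0.016,0,0,-0.3],[-0.002,0.001,0.016,0,0,-0.3],[-0.001,0,0.012,0,0,0],[0,0,0,0,0,0]]]'; python3 plan.py 598 -7.5 70 184.3 0 3
```

```text
clock: 51.42
eef_pos: [0.5962, -0.0081, 0.0921]
tool_rot: [-0.037, 0.999, 0.0, 0.0]
ft_force: [-0.1, -0.4, -2.2]
grip_width: 0.0109
at [596.2  -8.1  92.1] yaw -175.7 z [ 0.     0.001 -1.   ] J [-0.01  0.5   0.08  1.15  0.   -0.09] F [-0.1 -0.4 -2.2] w 10.9 t 51.425
3
[[-0.0006,0.0001,0.0074,0.0,0.0,0.0],[-0.0006,0.0002,0.0074,0.0,0.0,0.0],[-0.0006,0.0002,0.0074,0.0,0.0,0.0]]
```

```bash
for i in 1 2 3; do python3 -m jog '[[[-0.0005,0,0.010,0,0,0],[0,0,0.006,0,0,0],[0,0,0,0,0,0]]]'|egrep 'pos|force'; done
```

```text
eef_pos: [0.5971, -0.0079, 0.0754]
ft_force: [0.6, 0.2, -1.7]
eef_pos: [0.5981, -0.0078, 0.0587]
ft_force: [0.1, -0.4, -1.2]
eef_pos: [0.5987, -0.0078, 0.0416]
ft_force: [-0.1, -0.8, -1.2]
```

```bash
for r in 1 2 3 4; do python3 -m jog '[[[0,0,0.003,0,0,0],[0,0,0.002,0,0,0]]]'|egrep 'pos|force'; done
```

```text
eef_pos: [0.599, -0.0078, 0.0366]
ft_force: [0.2, 0.6, -2.1]
eef_pos: [0.5993, -0.0078, 0.0316]
ft_force: [-0.5, -0.3, -1.7]
eef_pos: [0.5996, -0.0077, 0.0277]
ft_force: [-5.0, 0.7, 13.6]
eef_pos: [0.5996, -0.0077, 0.0277]
ft_force: [-3.0, -0.4, 6.5]
```

```bash
python3 -m jog '[[[0,0,0,0,0,0],[0,0,0,0,0,0],[0,0,0,0,0,0]]]' 0.035; python3 -m jog '[[[0,0,-0.02,0,0,0],[0,0,-0.03,0,0,0],[0,0,-0.05,0,0,0],[0,0,-0.05,0,0,0],[0,0,0,0,0,0]]]';python3 chk.py t12; python3 plan.py 530 290 160 183.5
```

```text
clock: 53.92
eef_pos: [0.6009, -0.0078, 0.029]
tool_rot: [-0.037, 0.999, 0.0, 0.005]
ft_force: [0.2, -0.6, 0.3]
grip_width: 0.0349
clock: 54.55
eef_pos: [0.5991, -0.0078, 0.1807]
tool_rot: [-0.037, 0.999, 0.0, 0.003]
ft_force: [-0.7, -0.1, 0.2]
grip_width: 0.035
A 23.9 0.085 | B 22.6 0.055 | C 20.8 0.042 | slim 4.8 0.0 | spA 9.5 0.031 | spB 37.3 0.237 | vials 16.7 0.0 | jar 20.2 0.068 | 
at [597.5  -7.9 178. ] yaw -175.7 z [ 0.001  0.001 -1.   ] J [-0.01  0.45  0.23  1.35  0.   -0.09] F [-0.4 -0.1 -0.2] w 35.6 t 54.6
7
[[0.0064,0.0432,0.0026,0.0,0.0,0.1],[0.0065,0.0431,0.0026,0.0,0.0,0.1],[0.0066,0.0431,0.0026,0.0,0.0,0.1],[0.0067,0.0431,0.0026,0.0,0.0,0.1],[0.0068,0.0431,0.0026,0.0,0.0,0.1],[0.0069,0.0431,0.0026,0.0,0.0,0.1],[0.0069,0.0431,0.0026,0.0,0.0,0.1]]
```

```bash
python3 -m jog '[[[0.04,0.015,0,0,0,0],[0.025,0.04,0,0,0,0.1],[0,0.045,0,0,0,0.1],[0,0.045,0,0,0,0.1],[0,0.045,0,0,0,0.1],[0,0.045,0,0,0,0.1],[0,0.045,0,0,0,0.1],[-0.02,0.03,0,0,0,0],[-0.04,0.01,0,0,0,0],[0,0,0,0,0,0],[0,0,0,0,0,0]]]' 0.05; python3 plan.py 626 331 60 183.5
```

```text
clock: 55.98
eef_pos: [0.5581, 0.3159, 0.1517]
tool_rot: [-0.031, 0.999, -0.006, -0.017]
ft_force: [-0.0, -0.8, 0.0]
grip_width: 0.0499
at [558.1 315.9 151.7] yaw -176.4 z [-0.034 -0.013 -0.999] J [0.51 0.58 0.38 1.41 0.01 0.45] F [-0.  -0.8  0. ] w 49.9 t 55.975
3
[[-0.024,0.0039,0.0297,-0.2,-0.7,0.0],[-0.0236,0.0038,0.03,-0.2,-0.7,0.0],[-0.0233,0.0038,0.0303,-0.2,-0.7,0.0]]
```

```bash
python3 -m jog '[[[-0.024,0.004,0.025,-0.2,-0.7,0],[-0.024,0.004,0.03,-0.2,-0.7,0],[-0.024,0.004,0.03,-0.2,-0.7,0],[0,0,0.02,0,0,0],[0,0,0,0,0,0],[0,0,0,0,0,0]]]'; python3 plan.py 626 331 -20 183.5
```

```text
clock: 56.72
eef_pos: [0.6244, 0.3279, 0.0429]
tool_rot: [-0.03, 1.0, -0.001, -0.001]
ft_force: [-0.5, -0.5, 0.2]
grip_width: 0.0501
at [624.4 327.9  42.9] yaw -176.5 z [-0.001 -0.002 -1.   ] J [ 0.48  0.75  0.4   1.22 -0.    0.42] F [-0.5 -0.5  0.2] w 50.1 t 56.725
2
[[-0.001,0.0016,0.0314,0.0,0.0,0.0],[-0.0009,0.0015,0.0314,0.0,0.0,0.0]]
```

```bash
python3 -m jog '[[[-0.001,0.002,0.03,0,0,0],[0,0.001,0.025,0,0,0],[0,0,0.004,0,0,0],[0,0,0,0,0,0],[0,0,0,0,0,0]]]'; python3 plan.py 626 331 -21 183.5
```

```text
clock: 57.35
eef_pos: [0.6289, 0.333, -0.0073]
tool_rot: [-0.03, 1.0, 0.002, 0.005]
ft_force: [0.4, -0.6, 0.4]
grip_width: 0.0496
at [628.9 333.   -7.3] yaw -176.5 z [ 0.01   0.005 -1.   ] J [ 0.49  0.79  0.34  1.11 -0.    0.43] F [ 0.4 -0.6  0.4] w 49.6 t 57.35
1
[[0.0032,-0.0018,0.0137,0.2,0.6,0.0]]
```

```bash
python3 -m jog '[[[0.003,-0.002,0.012,0.2,0.5,0],[0,0,0.003,0,0,0],[0,0,0,0,0,0]]]'|egrep 'pos|force'; python3 -m jog '[[[0,0,0,0,0,0],[0,0,0,0,0,0],[0,0,0,0,0,0],[0,0,0,0,0,0],[0,0,0,0,0,0]]]' 0; python3 -m jog '[[[0,0,-0.01,0,0,0],[0,0,-0.03,0,0,0],[0,0,0,0,0,0]]]'
```

```text
eef_pos: [0.6271, 0.3312, -0.0213]
ft_force: [-0.5, 1.0, 1.1]
clock: 58.35
eef_pos: [0.6273, 0.3315, -0.021]
tool_rot: [-0.03, 1.0, 0.001, 0.002]
ft_force: [-0.2, 0.5, 0.2]
grip_width: 0.0139
clock: 58.72
eef_pos: [0.6263, 0.3309, 0.0192]
tool_rot: [-0.03, 1.0, 0.0, 0.001]
ft_force: [0.3, 0.6, -1.2]
grip_width: 0.0135
```

```bash
python3 -m jog '[[[0,0,-0.05,0,0,0],[0,0,-0.05,0,0,0],[0.03,0,-0.04,0,0,0],[0.05,0,0,0,0,0],[0.02,-0.03,0,0,0,0],[0,-0.045,0,0,0,0],[0,-0.045,0,0,0,0],[0,-0.045,0,0,0,0],[0,-0.045,0,0,0,0],[0,-0.04,0,0,0,0],[0,0,0,0,0,0],[0,0,0,0,0,0]]]'; python3 plan.py 595 44.5 110 184.3 0 4
```

```text
clock: 60.22
eef_pos: [0.5327, 0.0671, 0.1503]
tool_rot: [-0.031, 0.999, -0.002, -0.007]
ft_force: [1.3, 0.4, -1.6]
grip_width: 0.0134
at [532.7  67.1 150.3] yaw -176.4 z [-0.014 -0.005 -1.   ] J [ 0.13  0.35  0.02  1.25 -0.    0.06] F [ 1.3  0.4 -1.6] w 13.4 t 60.225
4
[[-0.0153,-0.0066,0.0099,-0.1,-0.2,-0.2],[-0.0153,-0.0066,0.0099,-0.1,-0.2,-0.2],[-0.0152,-0.0067,0.01,-0.1,-0.2,-0.2],[-0.0152,-0.0067,0.01,-0.1,-0.2,-0.2]]
```

```bash
python3 -m jog '[[[-0.015,-0.007,0.005,0,-0.2,-0.2],[-0.015,-0.007,0.005,0,-0.2,-0.2],[-0.015,-0.006,0.01,0,-0.2,-0.2],[-0.014,-0.005,0.01,0,-0.2,-0.2],[0,0,0,0,0,0],[0,0,0,0,0,0]]]'; python3 plan.py 595 44.5 60 184.3 0 3
```

```text
clock: 60.98
eef_pos: [0.5976, 0.0477, 0.1151]
tool_rot: [-0.041, 0.999, -0.002, -0.001]
ft_force: [-0.0, -0.1, -1.7]
grip_width: 0.0132
at [597.6  47.7 115.1] yaw -175.3 z [-0.002 -0.003 -1.   ] J [ 0.08  0.49  0.13  1.21 -0.   -0.  ] F [-0.  -0.1 -1.7] w 13.2 t 60.975
3
[[0.0009,-0.0009,0.0184,-0.1,0.0,0.1],[0.0009,-0.0009,0.0184,-0.1,0.0,0.1],[0.0009,-0.001,0.0184,-0.1,0.0,0.1]]
```

```bash
python3 -m jog '[[[0.001,-0.002,0.018,0,0,0.1],[0.001,-0.001,0.018,0,0,0.1],[0,-0.001,0.012,0,0,0.1],[0,0,0,0,0,0]]]';  python3 -m jog '[[[0,0,0.005,0,0,0],[0,0,0.003,0,0,0]]]'|egrep 'pos|force'; for r in 1 2 3; do python3 -m jog '[[[0,0,0.002,0,0,0],[0,0,0.001,0,0,0]]]'|egrep 'pos|force'; done
```

```text
clock: 61.48
eef_pos: [0.5956, 0.0439, 0.068]
tool_rot: [-0.039, 0.999, -0.001, 0.0]
ft_force: [-0.0, 0.5, -2.4]
grip_width: 0.0132
eef_pos: [0.5967, 0.0442, 0.0612]
ft_force: [-0.2, -0.5, -1.3]
eef_pos: [0.5972, 0.0442, 0.0585]
ft_force: [0.6, -0.0, -1.3]
eef_pos: [0.5973, 0.0443, 0.0555]
ft_force: [0.0, 0.3, -1.9]
eef_pos: [0.5974, 0.0443, 0.0523]
ft_force: [-1.1, 0.9, -2.4]
```

```bash
for r in 1 2 3 4; do python3 -m jog '[[[0,0,0.002,0,0,0],[0,0,0.001,0,0,0]]]'|egrep 'pos|force'; done
```

```text
eef_pos: [0.5974, 0.0442, 0.0491]
ft_force: [0.4, 0.4, -2.8]
eef_pos: [0.5974, 0.0442, 0.0459]
ft_force: [-0.2, 0.7, -1.7]
eef_pos: [0.5976, 0.0442, 0.0438]
ft_force: [-2.9, 0.5, 8.3]
eef_pos: [0.5977, 0.0442, 0.0439]
ft_force: [-2.0, 0.0, 2.0]
```

```bash
python3 -m jog '[[[0,0,0,0,0,0],[0,0,0,0,0,0],[0,0,0,0,0,0]]]' 0.035; python3 -m jog '[[[0,0,-0.02,0,0,0],[0,0,-0.03,0,0,0],[0,0,-0.05,0,0,0],[0,0,-0.05,0,0,0],[0.05,0.02,0,0,0,0],[0.05,0.05,0,0,0,0],[0.05,0.05,0,0,0,0],[0,0.05,0,0,0,0],[0,0,0,0,0,0]]]';python3 chk.py t13; python3 - <<'E'
from h import *
crop('t13','a',285,125,425,245,2.8);crop('t13','b',440,180,560,300,3.3)
a=cv2.imread('pics/a.png');b=cv2.imread('pics/b.png');a=cv2.copyMakeBorder(a,0,b.shape[0]-a.shape[0],0,0,0);cv2.imwrite('pics/m13.png',np.hstack([a,b]))
E
python3 plan.py 520 -200 220 180
```

```text
clock: 63.85
eef_pos: [0.5987, 0.0443, 0.0441]
tool_rot: [-0.039, 0.999, -0.001, 0.004]
ft_force: [0.2, 0.8, -0.2]
grip_width: 0.0347
clock: 64.97
eef_pos: [0.4417, 0.1982, 0.1958]
tool_rot: [-0.038, 0.999, -0.0, 0.006]
ft_force: [0.4, 0.4, 0.5]
grip_width: 0.0349
A 28.8 0.1 | B 34.0 0.144 | C 60.6 0.475 | slim 54.3 0.386 | spA 11.4 0.0 | spB 43.3 0.266 | vials 27.0 0.172 | jar 10.2 0.0 | 
at [441.5 196.6 195.6] yaw -175.8 z [ 0.011 -0.002 -1.   ] J [ 0.42  0.2  -0.07  1.29 -0.01  0.35] F [-1.3 -0.1 -0.3] w 35.3 t 65.025
9
[[-0.0055,-0.0446,-0.0025,0.0,0.1,0.5],[-0.0058,-0.0445,-0.0026,0.0,0.1,0.5],[-0.0062,-0.0445,-0.0026,0.0,0.1,0.5],[-0.0066,-0.0444,-0.0026,0.0,0.1,0.5],[-0.0069,-0.0444,-0.0026,0.0,0.1,0.5],[-0.0073,-0.0443,-0.0026,0.0,0.1,0.5],[-0.0076,-0.0443,-0.0027,0.0,0.1,0.5],[-0.008,-0.0442,-0.0027,0.0,0.1,0.5],[-0.0084,-0.0441,-0.0027,0.0,0.1,0.5]]
```

View pics/m13.png

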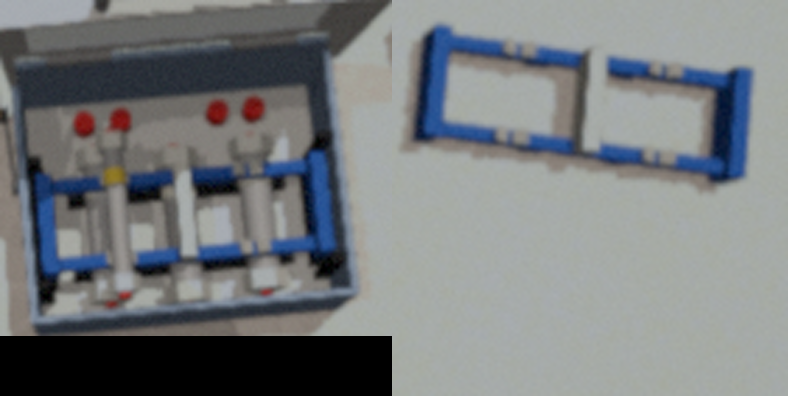

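```bash
python3 -m jog '[[[-0.0055,-0.0445,-0.003,0,0.1,0.5],[-0.006,-0.0445,-0.003,0,0.1,0.5],[-0.006,-0.0445,-0.003,0,0.1,0.5],[-0.006,-0.0445,-0.003,0,0,0.5],[-0.007,-0.0445,-0.003,0,0,0.5],[-0.007,-0.0445,-0.003,0,0,0.5],[-0.008,-0.0445,-0.003,0,0,0.5],[-0.008,-0.0445,-0.003,0,0,0.5],[-0.008,-0.0445,-0.003,0,0,0.5],[0,-0.045,0,0,0,1.5],[0,-0.045,0,0,0,1.5],[0,-0.04,0,0,0,1.5]]]' 0.05; python3 -m jog '[[[0,0,0,0,0,0]]]'|grep zz; python3 plan.py 581 -353 60 171.7
```

```text
clock: 66.53
eef_pos: [0.5107, -0.3615, 0.2235]
tool_rot: [0.051, 0.999, -0.003, 0.002]
ft_force: [0.9, 1.1, 0.4]
grip_width: 0.0499
at [ 508.8 -365.8  222.4] yaw 173.8 z [ 0.003 -0.005 -1.   ] J [-0.62  0.49  0.42  1.49 -0.   -0.51] F [-0.7 -0.1 -0.1] w 50.2 t 66.65
4
[[-0.0175,0.0053,0.0406,-0.1,0.1,0.5],[-0.0174,0.0054,0.0406,-0.1,0.1,0.5],[-0.0174,0.0056,0.0406,-0.1,0.1,0.5],[-0.0174,0.0057,0.0406,-0.1,0.1,0.5]]
```

```bash
python3 -m jog '[[[-0.017,0.005,0.035,0,0,0.5],[-0.017,0.005,0.04,0,0,0.5],[-0.017,0.005,0.04,0,0,0.5],[-0.018,0.006,0.035,0,0,0.5],[0,0,0.015,0,0,0],[0,0,0,0,0,0],[0,0,0,0,0,0]]]'; python3 plan.py 581 -353 -10 171.7
```

```text
clock: 67.53
eef_pos: [0.5787, -0.3582, 0.0553]
tool_rot: [0.075, 0.997, -0.003, 0.002]
ft_force: [-0.2, -0.5, 0.5]
grip_width: 0.0501
at [ 578.7 -358.2   55.3] yaw 171.4 z [ 0.004 -0.006 -1.   ] J [-0.55  0.68  0.3   1.19 -0.   -0.4 ] F [-0.2 -0.5  0.5] w 50.1 t 67.525
2
[[-0.0006,0.0029,0.0326,-0.2,0.1,-0.2],[-0.0007,0.0028,0.0326,-0.2,0.1,-0.2]]
```

```bash
python3 -m jog '[[[-0.001,0.002,0.03,0,0,0],[0,0.001,0.025,0,0,0],[0,0,0.008,0,0,0],[0,0,0,0,0,0],[0,0,0,0,0,0]]]'; python3 plan.py 581 -355 -11 171.7
```

```text
clock: 68.15
eef_pos: [0.5846, -0.361, 0.0024]
tool_rot: [0.077, 0.997, -0.007, 0.01]
ft_force: [0.6, 0.6, 0.3]
grip_width: 0.0498
at [ 584.6 -361.     2.4] yaw 171.2 z [ 0.018 -0.016 -1.   ] J [-0.55  0.73  0.24  1.06 -0.   -0.4 ] F [0.6 0.6 0.3] w 49.8 t 68.15
1
[[0.0048,0.0055,0.0133,-0.7,1.2,-0.5]]
```

```bash
python3 -m jog '[[[0.004,0.005,0.006,-0.7,1.1,-0.4],[0.001,0.001,0.006,0,0,0],[0,0,0.002,0,0,0],[0,0,0,0,0,0]]]'; python3 plan.py 581 -355 -11 171.7
```

```text
clock: 68.65
eef_pos: [0.5816, -0.3546, -0.0107]
tool_rot: [0.073, 0.997, -0.001, 0.001]
ft_force: [0.1, -0.1, -0.2]
grip_width: 0.0501
at [ 581.6 -354.6  -10.7] yaw 171.6 z [ 0.002 -0.001 -1.   ] J [-0.55  0.74  0.24  1.06  0.   -0.4 ] F [ 0.1 -0.1 -0.2] w 50.1 t 68.65
1
[[0.0005,-0.0005,0.0003,-0.1,0.1,-0.1]]
```

```bash
python3 -m jog '[[[0,0,0,0,0,0],[0,0,0,0,0,0],[0,0,0,0,0,0],[0,0,0,0,0,0],[0,0,0,0,0,0]]]' 0; python3 -m jog '[[[0,0,-0.01,0,0,0],[0,0,-0.02,0,0,0],[0,0,-0.05,0,0,0],[0.01,0,-0.05,0,0,0],[0.02,0,-0.06,0,0,0],[0,0,0,0,0,0]]]'; python3 plan.py 525 -20 185 184.3
```

```text
clock: 69.28
eef_pos: [0.5819, -0.354, -0.0104]
tool_rot: [0.073, 0.997, -0.0, 0.002]
ft_force: [0.7, 1.4, 0.7]
grip_width: 0.0109
clock: 70.03
eef_pos: [0.5498, -0.3495, 0.1826]
tool_rot: [0.073, 0.997, 0.0, -0.001]
ft_force: [0.1, -0.7, -1.6]
grip_width: 0.0108
at [ 549.8 -349.5  182.6] yaw 171.6 z [-0.002  0.001 -1.   ] J [-0.57  0.56  0.43  1.44 -0.   -0.42] F [ 0.1 -0.7 -1.6] w 10.8 t 70.025
7
[[0.0104,0.0461,-0.0003,0.0,0.0,-1.8],[0.0089,0.0464,-0.0003,0.0,0.0,-1.8],[0.0074,0.0466,-0.0003,0.0,0.0,-1.8],[0.006,0.0468,-0.0003,0.0,0.0,-1.8],[0.0045,0.047,-0.0003,0.0,0.0,-1.8],[0.003,0.0471,-0.0003,0.0,0.0,-1.8],[0.0015,0.0472,-0.0003,0.0,0.0,-1.8]]
```

```bash
python3 -m jog '[[[0.01,0.046,-0.003,0,0,-1.8],[0.009,0.046,-0.003,0,0,-1.8],[0.007,0.046,-0.002,0,0,-1.8],[0.006,0.047,-0.002,0,0,-1.8],[0.005,0.047,-0.001,0,0,-1.8],[0.003,0.046,0,0,0,-1.8],[0.0015,0.042,0,0,0,-1.8],[0,0,0,0,0,0],[0,0,0,0,0,0]]]'; python3 plan.py 599 -7.5 140 184.3 0 4
```

```text
clock: 71.15
eef_pos: [0.5197, -0.0183, 0.1862]
tool_rot: [-0.039, 0.999, 0.002, -0.007]
ft_force: [-0.3, -0.5, -3.2]
grip_width: 0.0114
at [519.7 -18.3 186.2] yaw -175.5 z [-0.015  0.003 -1.   ] J [-0.04  0.3   0.04  1.32  0.   -0.12] F [-0.3 -0.5 -3.2] w 11.4 t 71.15
4
[[-0.0201,0.0011,0.0113,0.1,-0.2,0.1],[-0.0201,0.0011,0.0113,0.1,-0.2,0.1],[-0.0201,0.0011,0.0114,0.1,-0.2,0.1],[-0.02,0.0012,0.0115,0.1,-0.2,0.1]]
```

```bash
python3 -m jog '[[[-0.02,0.002,0.008,0,-0.3,0],[-0.02,0.002,0.008,0,-0.2,0],[-0.02,0.001,0.01,0,-0.2,0],[-0.017,0.001,0.01,0,-0.2,0],[0,0,0,0,0,0],[0,0,0,0,0,0]]]'; python3 plan.py 599 -7.7 100 184.3 0 3
```

```text
clock: 71.9
eef_pos: [0.5968, -0.0146, 0.1458]
tool_rot: [-0.033, 0.999, 0.001, -0.002]
ft_force: [0.4, 0.4, -2.8]
grip_width: 0.0108
at [596.8 -14.6 145.8] yaw -176.2 z [-0.003  0.002 -1.   ] J [-0.03  0.47  0.17  1.28  0.   -0.09] F [ 0.4  0.4 -2.8] w 10.8 t 71.9
3
[[-0.0009,0.0022,0.0153,0.0,-0.1,-0.2],[-0.0009,0.0022,0.0153,0.0,-0.1,-0.2],[-0.0009,0.0022,0.0153,0.0,-0.1,-0.2]]
```

```bash
python3 -m jog '[[[-0.001,0.003,0.012,0,0,-0.3],[-0.001,0.003,0.012,0,0,-0.2],[0,0.001,0.012,0,0,-0.1],[0,0,0,0,0,0]]]'; python3 plan.py 599.5 -7.7 90 184.3 0 3
```

```text
clock: 72.4
eef_pos: [0.5967, -0.0076, 0.1077]
tool_rot: [-0.038, 0.999, 0.001, -0.002]
ft_force: [-0.2, -0.7, -1.3]
grip_width: 0.0106
at [596.7  -7.6 107.7] yaw -175.6 z [-0.004  0.002 -1.   ] J [-0.01  0.49  0.11  1.2   0.   -0.09] F [-0.2 -0.7 -1.3] w 10.6 t 72.4
3
[[-0.0009,-0.0001,0.0059,0.0,-0.1,0.0],[-0.0009,-0.0001,0.0059,0.0,-0.1,0.0],[-0.0009,-0.0001,0.0059,0.0,-0.1,0.0]]
```

```bash
for i in 1 2; do python3 -m jog '[[[-0.001,0,0.010,0,0,0],[0,0,0.006,0,0,0],[0,0,0,0,0,0]]]'|egrep 'pos|force'; done; for i in 1 2 ; do python3 -m jog '[[[0,0,0.003,0,0,0],[0,0,0.001,0,0,0]]]'|egrep 'pos|force'; done
```

```text
eef_pos: [0.5979, -0.0073, 0.0908]
ft_force: [0.2, 0.3, -0.6]
eef_pos: [0.5993, -0.0073, 0.0739]
ft_force: [-0.8, 0.2, -1.6]
eef_pos: [0.5994, -0.0073, 0.0699]
ft_force: [-1.2, -0.2, -2.4]
eef_pos: [0.5997, -0.0073, 0.066]
ft_force: [0.2, 0.4, -2.7]
```

```bash
for i in 1 2 ; do python3 -m jog '[[[0,0,0.002,0,0,0],[0,0,0.001,0,0,0]]]'|egrep 'pos|force'; done
```

```text
eef_pos: [0.5998, -0.0073, 0.0629]
ft_force: [-0.6, 0.2, -2.0]
eef_pos: [0.5999, -0.0073, 0.0626]
ft_force: [-2.8, 0.2, 1.8]
```

Seated at the predicted 62.7 mm. I release, withdraw and take a last look.

```bash
python3 -m jog '[[[0,0,0.001,0,0,0]]]'|egrep 'pos|force'; python3 -m jog '[[[0,0,0,0,0,0],[0,0,0,0,0,0],[0,0,0,0,0,0]]]' 0.035; python3 -m jog '[[[0,0,-0.02,0,0,0],[0,0,-0.03,0,0,0],[0,0,-0.05,0,0,0],[0,0,-0.04,0,0,0],[0.05,0.02,0,0,0,0],[0.05,0.05,0,0,0,0],[0.05,0.05,0,0,0,0],[0,0.05,0,0,0,0],[0,0,0,0,0,0]]]';python3 chk.py t14; python3 - <<'E'
from h import *
shot('scene','s14');crop('t14','a',285,125,425,245,2.8);crop('s14','b',230,170,420,370,2.0)
a=cv2.imread('pics/a.png');b=cv2.imread('pics/b.png');a=cv2.copyMakeBorder(a,0,b.shape[0]-a.shape[0],0,0,0);cv2.imwrite('pics/m14.png',np.hstack([a,b]))
E
```

```text
eef_pos: [0.5999, -0.0073, 0.0625]
ft_force: [-4.7, -0.8, 5.9]
clock: 74.65
eef_pos: [0.6011, -0.0073, 0.0624]
tool_rot: [-0.038, 0.999, 0.001, 0.001]
ft_force: [0.7, -0.1, 0.3]
grip_width: 0.035
clock: 75.78
eef_pos: [0.4452, 0.1457, 0.2042]
tool_rot: [-0.037, 0.999, 0.001, 0.002]
ft_force: [-0.2, -0.5, -0.5]
grip_width: 0.0348
A 29.2 0.119 | B 28.8 0.1 | C 24.0 0.045 | slim 28.3 0.09 | spA 45.5 0.296 | spB 40.6 0.248 | vials 17.5 0.024 | jar 8.3 0.0 |
```

View pics/m14.png

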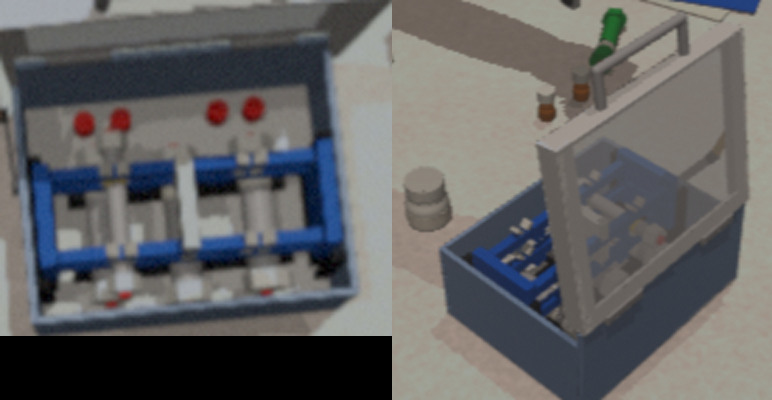

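The second spacer sits square on the first, the slim column is locked in, and the lid is up. Handing in.

```bash
python3 -c "
from workcell import bot
print(bot.job_done())"
```

```text
the job is handed in; nothing more can be done
None
```

The job is handed in at about 76 s of robot time, with every step done in the order asked.

- **Lid:** I raised it by its handle until the stay locked. It has stood by itself since I let go, and it is still up in the last picture.
- **Thick columns:** there were three, and each now lies in its own V-cradle.
- **Lower spacer:** it is down on its ledges. It stopped at the height I expected (reading 27.7 mm).
- **Slim column:** only one was there. It lies in the left-hand V-notches and touched down within 0.1 mm of the expected height.
- **Second spacer:** it is stacked on the first, stopped within 0.2 mm of the expected height, and looks square in the top view.

**Checks that disagreed or were incomplete:**
- **Tool height:** the reported TCP was about 25.7 mm lower than the real fingertips. The first grip on the handle missed because of this. I measured the difference by touching the bench with closed fingers, which took a brief push of about 50 N, and corrected for it from then on.
- **First spacer grip:** it was shallow and off-centre, so I set the spacer back down and gripped it again.
- **Bystanders:** the jar showed no change against the start picture, and the vials and the green look-alike looked in place in the last view. I did not check the wash bottle, beaker, spanner and marker individually; nothing was moved near them.
- **Knocks:** no piece looked moved before I picked it up.

I viewed 16 pictures, two over the budget of 14.

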